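# Pile specimen cases on the pressing stand

## Robot

A 7-joint arm with a two-finger parallel gripper is mounted at the origin on a cart in front of the work surface, level with it; the furniture and walls round the work are solid. World frame = base frame: x ahead of the robot, y to its left, z up, the work surface at z = 0. Lengths are in m, angles in rad, forces in N, time in s.
With the tool pointing down it reaches from about 0.425 to 0.875 m from the base axis. Payload 4.7 kg.
Tool frame: the origin (TCP) lies between the finger pads; the fingertips stand 11 mm ahead of it and the grasp point (between the pads) lies 8 mm behind it; z points along the fingers, y is the line along which they close (so a half turn about z gives the same grasp; the last joint's range is limited). The gripper opens to 87 mm and grips with 3 to 60 N. Pads are 19 mm wide; open, the fingers measure 117 mm over their backs; the gripper's body (75 mm by 190 mm) begins 51 mm behind the grasp point.
Start: joints at [-1.229, 0.321, -0.07, 1.45, 0.023, 1.371, -0.057], TCP at [0.209, 0.615, 0.203] pointing down, gripper open.
Joint ranges: [-2.86, 2.86], [-0.3, 2.09], [-1.38, 1.24], [0.06, 2.45], [-1.56, 4.7], [0.09, 2.05], [-2.69, 2.69]. Speed limits (rad/s): [2.57, 2.57, 3.14, 3.14, 3.14, 3.14, 3.14].

## Interface

Orientations are given as a 3x3 rotation matrix whose columns are the frame's x, y, z axes.
In Python, from plant import arm, vision, spotter gives the robot as it stands.
- The arm moves only by the tool drive_tool, never from a script. Its argument "increments" is a list of rows, each a list of 7 numbers: the turn, a rotation vector about the world's x, y, z in degrees, then the shift along the world's x, y, z in cm, then the opening in per cent of the stroke, from 0 (shut) to 100 (fully open). A call has 1 to 5 rows; each row shifts and turns the commanded pose from where the row before left it; what a row does not reach is not made up. A row lasts 1/12 s, in which the tool goes at most 41.7 mm and 7.16 degrees, less where a joint would pass 70% of its speed; a pose out of reach is approached as far as the arm can. A call with a gripper value outside its range is refused whole. The fingers move at their own pace and stop on an object; "grip_force" is the grip in N (left out, the last holds). Time passes only in rows, so rows that do not move let the fingers close. It gives the time, the measured TCP pose, the force, the opening and the grip force at its end, in the units of the state.
- arm.read_state(): the state, without advancing time (a new reading comes with each control period).
- vision.camera(name): name is "scene" or "top" or "wrist"; returns the picture (384x512x3 uint8, blue, green, red); there is no depth.
- vision.camera_info(name): a dict with "mtx" (3x3 intrinsics, pixels), "origin" and "orientation" of the camera in the world. Camera axes: x right, y down, z forward; pixel columns grow to the right and rows downward; lengths in m; the calibration is good to about 2 mm. A picture is of the moment at which its call begins: read the wrist's pose just before it. camera_info takes no time and is no camera call; for the wrist camera it gives the pose at the moment of the call.
- arm.sign_off(): hands the job in; it is judged then, once.
Trained networks look in the newest picture that a camera, given by its name, has taken for a name from the list of things; names that differ only in an ending like _2 or _b are one class to them, and where a whole thing is asked for, a point or a joint stands for the part that bears it (a point fixed in the world has none). Each returns a list of dicts, best first, with "score" (0 to 1); they miss things now and then, are a little off and sometimes report something else, mostly with a low value. They report only what shows in the picture. A call takes as long as a camera call. They do not tell look-alikes from the thing itself.
- spotter.look_for(target, camera): "point" ([column, row] in pixels, amid what is visible of it).
- spotter.cut_out(target, camera): "pixels" (384x512 bool, what is visible of it) and "point" ([column, row] in pixels, amid what is visible of it).
- spotter.place_of(target, camera): "point" ([column, row] in pixels: a listed point, or the origin of a listed thing).
The state is a dict: "clock": time; "joints": joint angles; "joint_vel": joint speeds; "effort": joint torques, N m; "eef_pos": TCP position; "eef_rot": TCP orientation; "ft_force": force on the tool from outside, world axes, zero at the start; "torque": the same for the moment, N m; "opening": finger opening in m; "grasp_force": force on a finger pad.
Only numpy, scipy, OpenCV 4.12 (cv2) and the standard library are available. Lean on these libraries where they do the work, as an engineer would, in place of code of your own. Each camera call takes 0.05 s, during which the arm holds its last target. There are 200 camera calls.

## Task

Lift the aluminium pressure plate off the raised stand and lay it on the bench, then pile all the specimen cases that are there squarely on the stand's narrow table, lengthways along it and edges flush, the deep ones at the bottom and the shallow ones above them, lids up. Lay the pressure plate squarely on top of the pile, ribs up, and then stand the steel weight upright in the middle of the plate; leave the pot, the beaker and the tape where they are.

Things in the scene. Friction and masses are not known exactly. Their poses are not given: they have to be found in the camera images.
- stand_top (a point): centre of the top face of the fixed stand's table. The stand is screwed to the bench and does not move during the job. Its narrow table is 70 mm long (x of this frame) x 36 mm wide (y) and its top face stands 50 mm above the bench (z = 0.05); below it a slim column, and a foot plate 84 x 52 mm, 5 mm high. z up. An open laptop stands beyond x = 0.53 between about y = -0.12 and y = 0.24, and a balance beyond x = 0.68 between y = 0.28 and y = 0.50
- deep_1_mid (a point): flat closed rectangular specimen case, grey with a white lid, 96 mm long (its x) x 56 mm wide (its y) x 24 mm high, 0.12 kg (the deep kind; three of them at most); grasp across its 56 mm width. This point is its centre, half-way up; z up (lid on top). The lid is fast. May be absent
- deep_2_mid (a point): flat closed rectangular specimen case, grey with a white lid, 96 mm long (its x) x 56 mm wide (its y) x 24 mm high, 0.12 kg (the deep kind; three of them at most); grasp across its 56 mm width. This point is its centre, half-way up; z up (lid on top). The lid is fast. May be absent
- deep_3_mid (a point): flat closed rectangular specimen case, grey with a white lid, 96 mm long (its x) x 56 mm wide (its y) x 24 mm high, 0.12 kg (the deep kind; three of them at most); grasp across its 56 mm width. This point is its centre, half-way up; z up (lid on top). The lid is fast. May be absent
- flat_1_mid (a point): flat closed rectangular specimen case, grey with a white lid, 96 mm long (its x) x 56 mm wide (its y) x 14 mm high, 0.095 kg (the shallow kind; two of them at most); grasp across its 56 mm width. This point is its centre, half-way up; z up (lid on top). The lid is fast. May be absent
- flat_2_mid (a point): flat closed rectangular specimen case, grey with a white lid, 96 mm long (its x) x 56 mm wide (its y) x 14 mm high, 0.095 kg (the shallow kind; two of them at most); grasp across its 56 mm width. This point is its centre, half-way up; z up (lid on top). The lid is fast. May be absent
- cover_mid (a point): aluminium pressure plate, 96 mm long (x) x 56 mm wide (y) x 10 mm thick, with a 3 mm high rib across its top near each short end; 0.16 kg. At the start it lies on the stand. This point is the centre of the 10 mm plate, half-way up it; z up
- weight_mid (a point): steel weight, 0.45 kg, 66 mm high: a round body 48 mm in diameter and 34 mm high, with an upright round stem 24 mm in diameter and 32 mm high on top to hold it by. This point is on its axis, half-way up (33 mm above its underside); z up
- pot: small sample pot, 48 mm across, 60 mm high; origin at the centre of its underside. To be left alone
- beaker: small glass beaker, 52 mm across, 68 mm high; origin at the centre of its underside. To be left alone
- tape: roll of tape lying flat, 68 mm across, 19 mm high; origin at the centre of its underside. To be left alone
Not all that is in view belongs to the job. What is shaped like the part that bears flat_2_mid but orange is not meant. What is shaped like the part that bears deep_2_mid but green is not meant.

How it is judged:
By the outcome, as a careful person would: the job done as asked, in the order asked, and still so for the second after the job is handed in, with the robot touching nothing.
Of deep_1, deep_2, deep_3, flat_1, flat_2 only 3 to 5 are there at a start; the rules pass over those that are not, and their reading is None.
At some moment in a run one of cover, weight may be knocked a few centimetres aside while the robot is not near it.
It also fails if it takes over 210 s, if anything falls off the work surface, if the arm or the gripper's body presses on something with over 40 N, if the wrist force passes 120 N, or if a joint passes its speed limit or range.

## Working session

There is one attempt and no reset: what is moved stays moved. The work goes in short steps, Python scripts to look and compute and a tool call to move; the robot and the scene stay as the last step left them, time stands still between calls to the robot, and variables do not carry over. Pictures are saved under pics/ and viewed, at most 14 in all, crops included, and the job is handed in when it is done.

Besides the shell and the picture viewer there is one more tool, called after "Emit:" by a JSON object that holds its "api" and its "payload", one argument or row to a line. drive_tool: Moves the arm, as the interface text tells. Its arguments: {"type":"object","properties":{"increments":{"type":"array","items":{"type":"array","items":{"type":"number"}}},"grip_force":{"type":"number"}},"required":["increments"]}

```bash
ls; mkdir -p pics
cat > h.py <<'E'
import numpy as np, cv2
from plant import arm, vision, spotter
def ray(cam,px,info=None):
    i=info or vision.camera_info(cam); K=np.array(i["mtx"]);R=np.array(i["orientation"]);o=np.array(i["origin"])
    return o,R@np.linalg.inv(K)@np.array([px[0],px[1],1.0])
def at(cam,px,z,info=None):
    o,d=ray(cam,px,info); return o+d*(z-o[2])/d[2]
def proj(cam,p,info=None):
    i=info or vision.camera_info(cam); R=np.array(i["orientation"])
    q=np.array(i["mtx"])@(R.T@(np.array(p)-np.array(i["origin"]))); return q[:2]/q[2]
E
python3 - <<'E'
from h import *
np.set_printoptions(precision=3,suppress=True)
for c in("scene","top"):
    cv2.imwrite(f"pics/{c}0.png",vision.camera(c)); i=vision.camera_info(c); print(c,i)
    for n in ["deep_1_mid","flat_1_mid","cover_mid","weight_mid","stand_top","pot","beaker","tape"]:
        for r in spotter.place_of(n,c):
            if r["score"]>.2: print(c,n,round(r["score"],2),np.round(r["point"]),at(c,r["point"],{"deep_1_mid":.012,"flat_1_mid":.007,"cover_mid":.055,"weight_mid":.033,"stand_top":.05}.get(n,0)))
s=arm.read_state();print(s["clock"],s["eef_rot"],s["eef_pos"])
E
```

```text
pics
scene {'mtx': array([[394.989,   0.   , 261.272],
       [  0.   , 394.989, 189.323],
       [  0.   ,   0.   ,   1.   ]]), 'origin': array([-0.209, -1.292,  0.947]), 'orientation': array([[ 0.854, -0.274,  0.442],
       [-0.519, -0.425,  0.741],
       [-0.015, -0.863, -0.505]])}
scene flat_1_mid 0.66 [209. 184.] [0.426 0.27  0.007]
scene cover_mid 0.8 [301. 218.] [ 0.587 -0.258  0.055]
scene cover_mid 0.22 [231. 171.] [0.536 0.246 0.055]
scene weight_mid 0.69 [233. 172.] [0.561 0.27  0.033]
scene stand_top 0.62 [301. 222.] [ 0.573 -0.279  0.05 ]
scene pot 0.54 [318. 217.] [ 0.7   -0.232 -0.   ]
scene beaker 0.6 [330. 227.] [ 0.695 -0.315  0.   ]
top {'mtx': array([[397.749,   0.   , 250.458],
       [  0.   , 397.749, 196.184],
       [  0.   ,   0.   ,   1.   ]]), 'origin': array([0.482, 0.023, 1.569]), 'orientation': array([[ 0.028, -0.998,  0.055],
       [-1.   , -0.028,  0.005],
       [-0.003, -0.055, -0.998]])}
top flat_1_mid 0.92 [185. 222.] [0.46  0.284 0.007]
top cover_mid 0.61 [327. 196.] [ 0.575 -0.262  0.055]
top weight_mid 0.42 [187. 198.] [0.554 0.274 0.033]
top stand_top 0.41 [331. 193.] [ 0.585 -0.278  0.05 ]
top pot 0.66 [313. 165.] [ 0.7   -0.213  0.   ]
top beaker 0.73 [339. 168.] [ 0.688 -0.316  0.   ]
top tape 0.69 [374. 196.] [ 0.583 -0.456  0.   ]
0.9 [[-0.947  0.322  0.   ]
 [ 0.322  0.947  0.   ]
 [-0.     0.    -1.   ]] [0.209 0.615 0.203]
```

Run:
```python
import cv2
a=cv2.imread("pics/top0.png")[100:280,130:410]
cv2.imwrite("pics/top0c.png",cv2.resize(a,None,fx=2.85,fy=2.85,interpolation=cv2.INTER_CUBIC))
```

```text
(no output)
```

View pics/top0c.png

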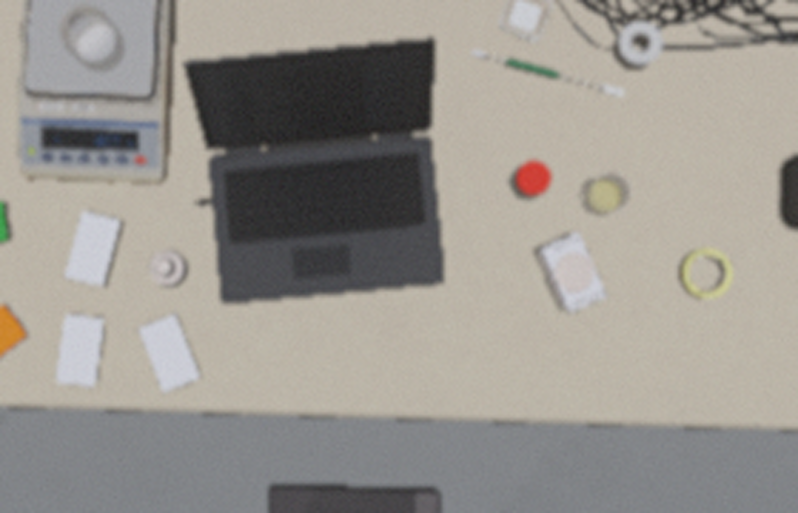

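View pics/scene0.png

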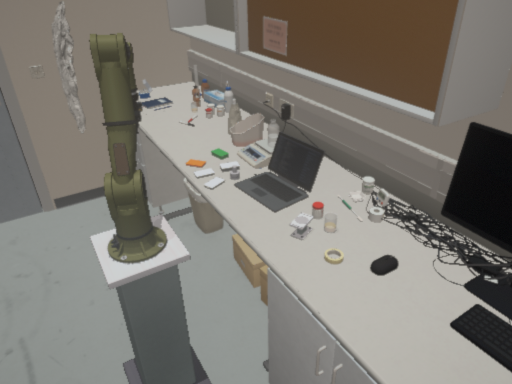

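The crop shows three white cases at (93,248), (80,350) and (169,352), and the weight at (167,267). The plate is on the stand at (572,272). The green and orange look-alikes are at the left edge and are not wanted. Next I'll measure the rectangles and check the wrist view.

```bash
cat >> h.py <<'E'
def whites(cam,img,info,z,thr=175,amin=100):
    m=((img.min(2)>thr)&((img.max(2).astype(int)-img.min(2))<40)).astype(np.uint8)
    m=cv2.morphologyEx(m,cv2.MORPH_OPEN,np.ones((3,3)))
    out=[]
    for c in cv2.findContours(m,cv2.RETR_EXTERNAL,cv2.CHAIN_APPROX_NONE)[0]:
        if cv2.contourArea(c)<amin: continue
        w=np.array([at(cam,p[0],z,info)[:2] for p in c],np.float32)*1000
        (cx,cy),(a,b),t=cv2.minAreaRect(w)
        if a<b: a,b,t=b,a,t+90
        out.append((np.round(c.mean((0,1))),round(cx/1000,4),round(cy/1000,4),round(a),round(b),round((t+90)%180-90,1)))
    return out
E
python3 - <<'E'
from h import *
im=cv2.imread("pics/top0.png");i=vision.camera_info("top")
print(im[222,185],im[250,200])
for thr in(175,190):
  for r in whites("top",im,i,.02,thr): print(*r)
w=vision.camera("wrist");cv2.imwrite("pics/w0.png",w);i=vision.camera_info("wrist");print(i)
E
```

```text
[212 204 201] [136 132 130]
[218. 349.] -0.0224 0.1317 124 50 1.9
[273. 333.] 0.0074 -0.0234 292 265 1.3
[189. 224.] 0.4535 0.2671 98 58 23.4
[157. 223.] 0.4553 0.3896 97 57 -5.5
[332. 195.] 0.5796 -0.2854 99 58 24.3
[162. 187.] 0.5947 0.3785 97 57 -12.6
[218. 349.] -0.0205 0.1318 112 42 1.9
[274. 333.] 0.0089 -0.0253 288 254 1.3
[189. 224.] 0.454 0.2669 91 52 23.4
[157. 223.] 0.4536 0.3902 92 51 -4.1
[162. 187.] 0.5932 0.3783 92 51 -12.6
{'mtx': array([[279.59242374,   0.        , 253.9078516 ],
       [  0.        , 279.59242374, 189.4705458 ],
       [  0.        ,   0.        ,   1.        ]]), 'origin': array([0.14162679, 0.6371969 , 0.38427486]), 'orientation': array([[ 3.22475734e-01,  9.13806470e-01,  2.46915242e-01],
       [ 9.46577335e-01, -3.11549769e-01, -8.32351464e-02],
       [ 8.65571356e-04,  2.60565687e-01, -9.65455734e-01]])}
```

View pics/w0.png

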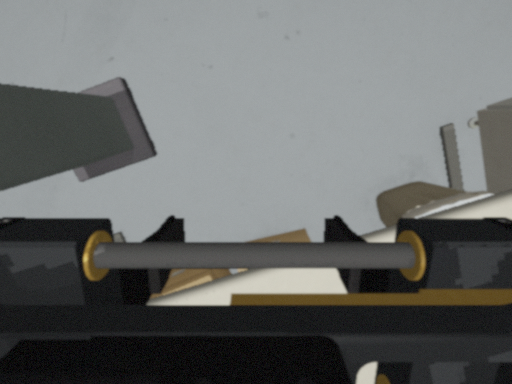

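The wrist camera looks past the fingers towards the floor, so there's no useful scene content in this view. I'll fly over the cases with the tool turned to the working yaw.

Emit:
{"api": "drive_tool", "payload": {
  "increments": [
    [0, 0, -6.85, 1.15, -1.52, 0.25, 100],
    [0, 0, -6.85, 1.15, -1.52, 0.25, 100],
    [0, 0, -6.85, 1.15, -1.52, 0.25, 100],
    [0, 0, -6.85, 1.15, -1.52, 0.25, 100],
    [0, 0, -6.85, 1.15, -1.52, 0.25, 100]
  ]
}}

```text
clock: 1.37
eef_pos: [0.2673, 0.5387, 0.2155]
eef_rot: [[-0.597, 0.802, 0.0], [0.802, 0.597, 0.0], [0.0, 0.0, -1.0]]
ft_force: [0.6, -0.0, -0.1]
opening: 0.087
grasp_force: 0.0
```

Emit:
{"api": "drive_tool", "payload": {
  "increments": [
    [0, 0, -6.85, 1.15, -1.52, 0.25, 100],
    [0, 0, -6.85, 1.15, -1.52, 0.25, 100],
    [0, 0, -6.85, 1.15, -1.52, 0.25, 100],
    [0, 0, -6.85, 1.15, -1.52, 0.25, 100],
    [0, 0, -6.85, 1.15, -1.52, 0.25, 100]
  ]
}}

```text
clock: 1.78
eef_pos: [0.3248, 0.4626, 0.2281]
eef_rot: [[-0.042, 0.999, 0.0], [0.999, 0.042, 0.0], [0.0, 0.0, -1.0]]
ft_force: [-0.1, -0.2, 0.9]
opening: 0.0869
grasp_force: 0.0
```

Emit:
{"api": "drive_tool", "payload": {
  "increments": [
    [0, 0, -6.85, 1.15, -1.52, 0.25, 100],
    [0, 0, -6.85, 1.15, -1.52, 0.25, 100],
    [0, 0, -6.85, 1.15, -1.52, 0.25, 100],
    [0, 0, -6.85, 1.15, -1.52, 0.25, 100],
    [0, 0, -6.85, 1.15, -1.52, 0.25, 100]
  ]
}}

```text
clock: 2.2
eef_pos: [0.3823, 0.3866, 0.2406]
eef_rot: [[0.528, 0.849, 0.0], [0.849, -0.528, 0.0], [0.0, 0.0, -1.0]]
ft_force: [-0.1, -0.2, 0.1]
opening: 0.0868
grasp_force: 0.0
```

Emit:
{"api": "drive_tool", "payload": {
  "increments": [
    [0, 0, -6.85, 1.15, -1.52, 0.25, 100],
    [0, 0, -6.85, 1.15, -1.52, 0.25, 100],
    [0, 0, -6.85, 1.15, -1.52, 0.25, 100],
    [0, 0, -6.85, 1.15, -1.52, 0.25, 100],
    [0, 0, -6.85, 1.15, -1.52, 0.25, 100]
  ]
}}

```text
clock: 2.62
eef_pos: [0.4398, 0.3106, 0.2531]
eef_rot: [[0.914, 0.405, 0.0], [0.405, -0.914, 0.0], [0.0, -0.0, -1.0]]
ft_force: [0.1, -0.2, 0.3]
opening: 0.0872
grasp_force: 0.0
```

Run:
```python
from h import *
np.set_printoptions(precision=3,suppress=True)
s=arm.read_state();print(s["clock"],s["eef_pos"],s["eef_rot"],s["joints"],s["ft_force"])
i=vision.camera_info("wrist");w=vision.camera("wrist");cv2.imwrite("pics/w1.png",w)
for r in whites("wrist",w,i,.02,175,400): print(*r)
```

```text
2.6167 [0.44  0.311 0.253] [[ 0.914  0.405  0.   ]
 [ 0.405 -0.914  0.   ]
 [ 0.    -0.    -1.   ]] [-0.99   0.057  0.342  1.664 -0.019  1.424 -1.8  ] [ 0.068 -0.204  0.327]
[294. 195.] 0.4142 0.2325 83 32 30.6
[419. 197.] 0.4717 0.0414 283 130 -83.1
[189.  64.] 0.4956 0.4292 540 229 -66.2
```

View pics/w1.png

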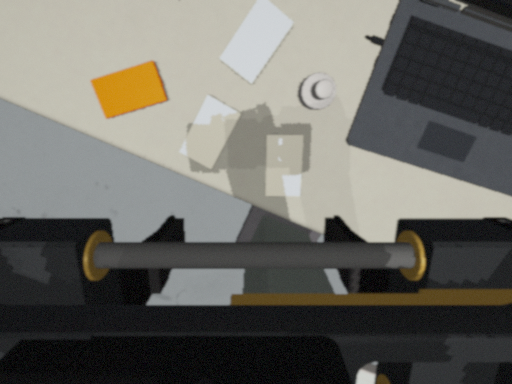

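This wrist view shows three white cases at (257,40), (210,130) and, in shadow, about (285,165). The weight is at (318,91), and the orange look-alike at (130,90) is excluded. I'll enlarge the crop to judge the heights.

Run:
```python
from h import *
np.set_printoptions(precision=3,suppress=True)
i=vision.camera_info("wrist");w=vision.camera("wrist")
a=w[0:200,70:350]
g=np.clip((a/255.)**0.7*255,0,255).astype(np.uint8)
cv2.imwrite("pics/w1c.png",cv2.resize(g,None,fx=2.85,fy=2.85,interpolation=cv2.INTER_CUBIC))
for n in("deep_1_mid","flat_1_mid","weight_mid"):
  for r in spotter.place_of(n,"wrist"): print(n,round(r["score"],2),np.round(r["point"]),at("wrist",r["point"],.012,i))
```

```text
deep_1_mid 0.18 [202. 138.] [0.447 0.391 0.012]
flat_1_mid 0.59 [278. 169.] [0.449 0.268 0.012]
weight_mid 0.84 [311.  93.] [0.568 0.269 0.012]
```

View pics/w1c.png

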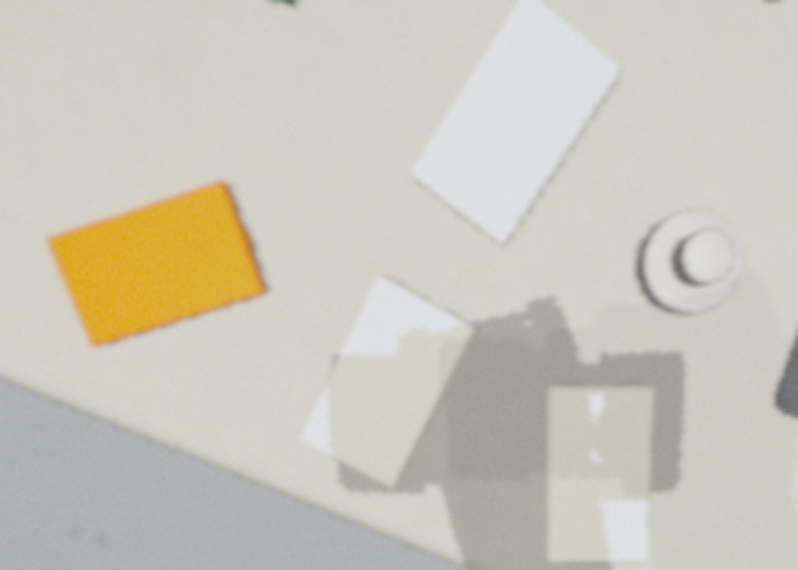

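The orange look-alike at (155,265) in the crop is excluded. The white cases are at (515,120), (390,385) and (600,470), and the weight is at (690,260). I'll judge heights later from a low side view. The plate comes first.

Emit:
{"api": "drive_tool", "payload": {
  "increments": [
    [0, 0, 0, 0.42, -3.08, -0.2, 100],
    [0, 0, 0, 0.42, -3.08, -0.2, 100],
    [0, 0, 0, 0.42, -3.08, -0.2, 100],
    [0, 0, 0, 0.42, -3.08, -0.2, 100],
    [0, 0, 0, 0.42, -3.08, -0.2, 100]
  ]
}}

```text
clock: 3.28
eef_pos: [0.4596, 0.1576, 0.2426]
eef_rot: [[0.91, 0.414, -0.0], [0.414, -0.91, 0.0], [-0.0, -0.0, -1.0]]
ft_force: [-0.1, -0.2, -0.2]
opening: 0.0869
grasp_force: 0.0
```

Emit:
{"api": "drive_tool", "payload": {
  "increments": [
    [0, 0, 0, 0.42, -3.08, -0.2, 100],
    [0, 0, 0, 0.42, -3.08, -0.2, 100],
    [0, 0, 0, 0.42, -3.08, -0.2, 100],
    [0, 0, 0, 0.42, -3.08, -0.2, 100],
    [0, 0, 0, 0.42, -3.08, -0.2, 100]
  ]
}}

```text
clock: 3.7
eef_pos: [0.4811, 0.0036, 0.2327]
eef_rot: [[0.91, 0.414, 0.0], [0.414, -0.91, 0.001], [0.0, -0.0, -1.0]]
ft_force: [1.0, 0.7, 0.5]
opening: 0.087
grasp_force: 0.0
```

Emit:
{"api": "drive_tool", "payload": {
  "increments": [
    [0, 0, 0, 0.42, -3.08, -0.5, 100],
    [0, 0, 0, 0.42, -3.08, -0.5, 100],
    [0, 0, 0, 0.42, -3.08, -0.5, 100],
    [0, 0, 0, 0.42, -3.08, -0.5, 100],
    [0, 0, 0, 0.42, -3.08, -0.5, 100]
  ]
}}

```text
clock: 4.12
eef_pos: [0.5028, -0.1502, 0.2076]
eef_rot: [[0.91, 0.414, 0.001], [0.414, -0.91, 0.001], [0.001, -0.0, -1.0]]
ft_force: [0.6, 0.4, 0.1]
opening: 0.087
grasp_force: 0.0
```

Emit:
{"api": "drive_tool", "payload": {
  "increments": [
    [0, 0, 0, 0.42, -3.08, -0.5, 100],
    [0, 0, 0, 0.42, -3.08, -0.5, 100],
    [0, 0, 0, 0.42, -3.08, -0.5, 100],
    [0, 0, 0, 0.42, -3.08, -0.5, 100],
    [0, 0, 0, 0.42, -3.08, -0.5, 100]
  ]
}}

```text
clock: 4.53
eef_pos: [0.5246, -0.3039, 0.182]
eef_rot: [[0.91, 0.415, -0.0], [0.415, -0.91, 0.001], [0.0, -0.001, -1.0]]
ft_force: [0.4, 0.0, -0.0]
opening: 0.0868
grasp_force: 0.0
```

```bash
cat >> h.py <<'E'
def wl(name,show=True):
    s=arm.read_state();i=vision.camera_info("wrist");w=vision.camera("wrist")
    print("t",round(s["clock"],2),"pos",np.round(s["eef_pos"],4),"yaw",round(np.degrees(np.arctan2(s["eef_rot"][1][0],s["eef_rot"][0][0])),2),"F",np.round(s["ft_force"],1),"op",round(s["opening"],4),"j",np.round(s["joints"],2))
    if show: cv2.imwrite(f"pics/{name}.png",w)
    return s,i,w
E
python3 - <<'E'
from h import *
s,i,w=wl("w2")
for n in("cover_mid","stand_top"):
  for r in spotter.place_of(n,"wrist"): print(n,round(r["score"],2),np.round(r["point"]),at("wrist",r["point"],.055,i))
for t in(140,160,180):
  for r in whites("wrist",w,i,.06,t,1000): print(*r)
E
```

```text
t 4.53 pos [ 0.5246 -0.3039  0.182 ] yaw 24.5 F [ 0.4  0.  -0. ] op 0.0868 j [-0.26  0.33  0.92  1.62 -0.27  1.33 -0.44]
cover_mid 0.62 [250. 125.] [ 0.57656943 -0.27597224  0.055     ]
[293. 278.] 0.4273 -0.3984 134 32 -65.5
[265. 122.] 0.5736 -0.2902 578 250 -65.6
[296. 279.] 0.4291 -0.4022 121 29 -65.5
[258. 112.] 0.5732 -0.2877 564 248 -65.5
[252.  95.] 0.6002 -0.2659 54 42 -65.5
```

View pics/w2.png

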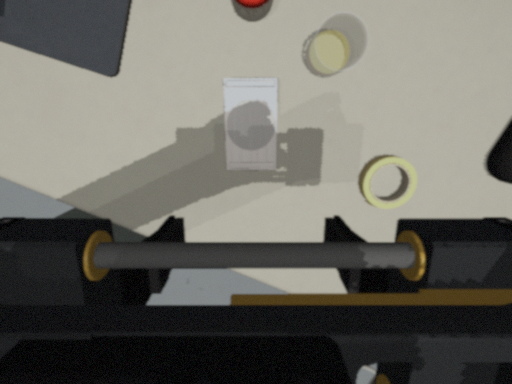

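The plate occupies columns 224–278 and rows 78–168, with its ribs near the top and bottom ends. The gripper's shadow falls across it, so I'll segment by hue (blue against beige).

```bash
cat >> h.py <<'E'
def hue(w): return cv2.GaussianBlur(w,(3,3),0).astype(int)[:,:,0]-cv2.GaussianBlur(w,(3,3),0).astype(int)[:,:,2]
def rects(w,i,z,thr,amin=300,rowmax=212,rmin=110):
    h=hue(w); m=((h>thr)&(w.max(2)>rmin)).astype(np.uint8); m[rowmax:]=0
    m=cv2.morphologyEx(m,cv2.MORPH_OPEN,np.ones((3,3)))
    for c in cv2.findContours(m,cv2.RETR_EXTERNAL,cv2.CHAIN_APPROX_NONE)[0]:
        if cv2.contourArea(c)<amin: continue
        p=np.array([at("wrist",q[0],z,i)[:2] for q in cv2.convexHull(c)],np.float32)*1000
        (cx,cy),(a,b),t=cv2.minAreaRect(p)
        if a<b:a,b,t=b,a,t+90
        print("px",np.round(c.mean((0,1))),"c",round(cx/1000,4),round(cy/1000,4),"size",round(float(a),1),round(float(b),1),"yaw",round((t+90)%180-90,1),"fill",round(cv2.contourArea(p.reshape(-1,1,2))/a/b,2))
def toolxy(s,x,y):
    d=np.array([x,y])-np.array(s["eef_pos"])[:2];R=np.array(s["eef_rot"]);return d@R[:2,0],d@R[:2,1]
E
python3 - <<'E'
from h import *
s,i,w=wl("x",False); h=hue(w)
print(h[125,200:300:4],w[125,200:300:12].tolist())
for t in(-4,-8,-12,-16):print(t); rects(w,i,.062,t)
E
```

```text
t 4.68 pos [ 0.5226 -0.3061  0.1816] yaw 24.11 F [ 0.   0.6 -0.7] op 0.0871 j [-0.26  0.33  0.93  1.62 -0.27  1.33 -0.45]
[-15 -12 -13 -12 -13 -12  -8  -5  -6  -5  -5  -5  -4  -4  -6  -4  -5  -6
  -4 -11 -14 -14 -15 -15 -14] [[150, 162, 165], [117, 126, 129], [145, 150, 154], [135, 137, 140], [135, 139, 140], [123, 124, 126], [138, 139, 142], [157, 170, 171], [157, 169, 172]]
-4
px [ 30. 200.] c 0.3984 -0.0927 size 79.5 40.2 yaw -79.4 fill 0.59
px [251.  93.] c 0.5998 -0.2662 size 54.7 43.9 yaw -65.3 fill 0.88
-8
px [ 30. 200.] c 0.3988 -0.0927 size 79.5 41.1 yaw -79.4 fill 0.6
px [249. 106.] c 0.5868 -0.2723 size 72.8 56.3 yaw 24.1 fill 0.9
-12
px [ 32. 199.] c 0.4077 -0.0901 size 89.4 39.7 yaw -65.9 fill 0.61
px [248. 121.] c 0.5757 -0.2773 size 100.0 61.0 yaw 25.3 fill 0.95
-16
px [386. 178.] c 0.5838 -0.4401 size 32.8 30.4 yaw 24.1 fill 0.8
px [271. 110.] c 0.5862 -0.2802 size 582.2 210.3 yaw -65.9 fill 0.9
```

Emit:
{"api": "drive_tool", "payload": {
  "increments": [
    [0, 0, 0.4, 1.78, 0.97, 0, 100],
    [0, 0, 0, 1.78, 0.97, 0, 100],
    [0, 0, 0, 1.78, 0.97, 0, 100],
    [0, 0, 0, 0, 0, -3.0, 100],
    [0, 0, 0, 0, 0, -3.0, 100]
  ]
}}

```text
clock: 5.15
eef_pos: [0.5808, -0.2712, 0.1237]
eef_rot: [[0.906, 0.424, 0.005], [0.424, -0.906, 0.001], [0.005, 0.001, -1.0]]
ft_force: [-0.5, -0.4, -0.6]
opening: 0.0868
grasp_force: 0.0
```

Emit:
{"api": "drive_tool", "payload": {
  "increments": [
    [0, 0, 0, 0, 0, -2.5, 100],
    [0, 0, 0, 0, 0, -2.0, 100],
    [0, 0, 0, 0, 0, -1.4, 100],
    [0, 0, 0, 0, 0, 0, 100],
    [0, 0, 0, 0, 0, 0, 100]
  ]
}}

```text
clock: 5.57
eef_pos: [0.5772, -0.2738, 0.0639]
eef_rot: [[0.908, 0.419, -0.0], [0.419, -0.908, 0.001], [0.0, -0.001, -1.0]]
ft_force: [-0.1, 0.3, 0.3]
opening: 0.0867
grasp_force: 0.0
```

Emit:
{"api": "drive_tool", "payload": {
  "increments": [
    [0, 0, 0, 0, 0, 0, 40],
    [0, 0, 0, 0, 0, 0, 40],
    [0, 0, 0, 0, 0, 0, 40],
    [0, 0, 0, 0, 0, 0, 40],
    [0, 0, 0, 0, 0, 0, 40]
  ],
  "grip_force": 20
}}

```text
clock: 5.98
eef_pos: [0.577, -0.2757, 0.0644]
eef_rot: [[0.909, 0.416, 0.001], [0.416, -0.909, -0.0], [0.001, 0.001, -1.0]]
ft_force: [-0.1, -0.2, -0.7]
opening: 0.0613
grasp_force: 0.0
```

Emit:
{"api": "drive_tool", "payload": {
  "increments": [
    [0, 0, 0, 0, 0, -0.15, 40],
    [0, 0, 0, 0, 0, 0, 40],
    [0, 0, 0, 0, 0, 0, 40],
    [0, 0, 0, 0, 0, 0, 40],
    [0, 0, 0, 0, 0, 0, 40]
  ]
}}

```text
clock: 6.4
eef_pos: [0.5767, -0.2755, 0.0622]
eef_rot: [[0.909, 0.417, -0.0], [0.417, -0.909, -0.0], [-0.0, 0.0, -1.0]]
ft_force: [-0.4, -0.2, 0.5]
opening: 0.0364
grasp_force: 0.0
```

Emit:
{"api": "drive_tool", "payload": {
  "increments": [
    [0, 0, 0, 0, 0, 1.0, 40],
    [0, 0, 0, 0, 0, 2.0, 40],
    [0, 0, 0, 0, 0, 2.0, 40],
    [0, 0, 0, 0, 0, 2, 40],
    [0, 0, 0, 0, 0, 0, 40]
  ]
}}

```text
clock: 6.82
eef_pos: [0.5791, -0.2773, 0.1375]
eef_rot: [[0.909, 0.416, 0.007], [0.416, -0.909, -0.003], [0.005, 0.005, -1.0]]
ft_force: [-0.7, -0.8, 0.0]
opening: 0.0348
grasp_force: 0.0
```

The fingers closed to 35 mm without touching anything, so they passed above or beside the plate. I'll look again.

Emit:
{"api": "drive_tool", "payload": {
  "increments": [
    [0, 0, 0, 0, 0, 0.5, 100],
    [0, 0, 0, -1.8, -0.9, 1.0, 100],
    [0, 0, 0, -1.8, -0.9, 1.5, 100],
    [0, 0, 0, -1.8, -0.9, 1.0, 100],
    [0, 0, 0, 0, 0, 0, 100]
  ]
}}

```text
clock: 7.23
eef_pos: [0.5191, -0.3066, 0.1744]
eef_rot: [[0.912, 0.411, 0.001], [0.411, -0.912, -0.002], [-0.0, 0.002, -1.0]]
ft_force: [-0.6, -1.5, -0.2]
opening: 0.0606
grasp_force: 0.0
```

Emit:
{"api": "drive_tool", "payload": {
  "increments": [
    [0, 0, 0, 0, 0, 0, 100],
    [0, 0, 0, 0, 0, 0, 100],
    [0, 0, 0, 0, 0, 0, 100],
    [0, 0, 0, 0, 0, 0, 100],
    [0, 0, 0, 0, 0, 0, 100]
  ]
}}

```text
clock: 7.65
eef_pos: [0.5231, -0.3017, 0.1716]
eef_rot: [[0.909, 0.418, -0.001], [0.418, -0.909, -0.0], [-0.001, -0.0, -1.0]]
ft_force: [-0.1, -0.3, 0.9]
opening: 0.0855
grasp_force: 0.0
```

Run:
```python
from h import *
s,i,w=wl("w3"); h=hue(w)
for t in(-8,-10,-12):print(t); rects(w,i,.062,t)
c=vision.camera("top")[150:230,290:390]
a=cv2.resize(c,(400,320),interpolation=cv2.INTER_CUBIC)
cv2.imwrite("pics/m3.png",np.hstack([cv2.resize(w[50:210,160:360],(400,320)),a]))
```

```text
t 7.65 pos [ 0.5231 -0.3017  0.1716] yaw 24.7 F [-0.1 -0.3  0.9] op 0.0855 j [-0.27  0.33  0.92  1.64 -0.27  1.31 -0.44]
-8
px [ 28. 201.] c 0.4017 -0.0937 size 72.8 36.6 yaw -78.7 fill 0.59
px [253. 109.] c 0.5866 -0.2721 size 73.7 55.7 yaw 24.7 fill 0.91
-10
px [ 29. 201.] c 0.4087 -0.0893 size 77.1 35.1 yaw -65.3 fill 0.6
px [253. 122.] c 0.5772 -0.2769 size 95.1 56.6 yaw 25.1 fill 0.98
-12
px [ 28. 200.] c 0.4022 -0.0941 size 73.8 37.4 yaw -78.7 fill 0.61
px [252. 124.] c 0.5759 -0.2761 size 99.2 67.3 yaw 27.8 fill 0.92
```

View pics/m3.png

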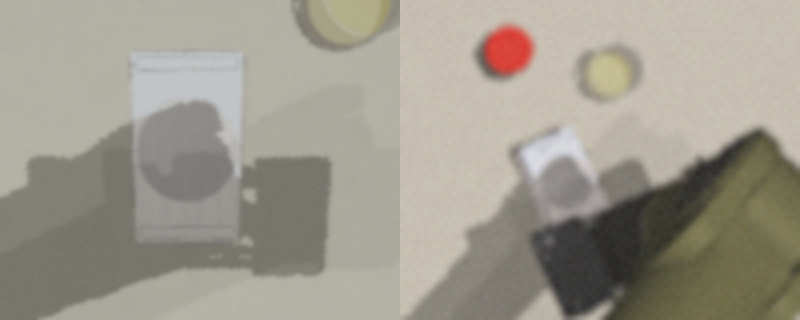

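The plate is still in place (left half, 130–240 × 50–240), so the fingers closed above it. I'll try again about 9 mm lower. Nothing but the slim column lies below.

Emit:
{"api": "drive_tool", "payload": {
  "increments": [
    [0, 0, 0, 1.8, 0.85, 0, 100],
    [0, 0, 0, 1.8, 0.85, 0, 100],
    [0, 0, 0, 1.8, 0.85, 0, 100],
    [0, 0, 0, 0, 0, -3.0, 100],
    [0, 0, 0, 0, 0, -3.0, 100]
  ]
}}

```text
clock: 8.17
eef_pos: [0.5797, -0.2764, 0.1128]
eef_rot: [[0.908, 0.42, 0.004], [0.42, -0.908, -0.002], [0.003, 0.003, -1.0]]
ft_force: [-0.3, -1.2, -0.6]
opening: 0.0869
grasp_force: 0.0
```

Emit:
{"api": "drive_tool", "payload": {
  "increments": [
    [0, 0, 0, 0, 0, -2.5, 100],
    [0, 0, 0, 0, 0, -2.0, 100],
    [0, 0, 0, 0, 0, -1.5, 100],
    [0, 0, 0, 0, 0, 0, 100],
    [0, 0, 0, 0, 0, 0, 100]
  ]
}}

```text
clock: 8.58
eef_pos: [0.5765, -0.277, 0.052]
eef_rot: [[0.909, 0.417, -0.001], [0.417, -0.909, -0.0], [-0.001, -0.0, -1.0]]
ft_force: [0.1, -0.2, 1.2]
opening: 0.087
grasp_force: 0.0
```

Emit:
{"api": "drive_tool", "payload": {
  "increments": [
    [0, 0, 0, 0, 0, 0, 50],
    [0, 0, 0, 0, 0, 0, 50],
    [0, 0, 0, 0, 0, 0, 50],
    [0, 0, 0, 0, 0, 0, 50],
    [0, 0, 0, 0, 0, 0, 50]
  ]
}}

```text
clock: 9.0
eef_pos: [0.5771, -0.2771, 0.053]
eef_rot: [[0.909, 0.417, 0.001], [0.417, -0.909, -0.0], [0.001, 0.001, -1.0]]
ft_force: [-0.7, 1.2, -0.4]
opening: 0.0615
grasp_force: 0.0
```

Emit:
{"api": "drive_tool", "payload": {
  "increments": [
    [0, 0, 0, 0, 0, 0, 50],
    [0, 0, 0, 0, 0, 0, 50],
    [0, 0, 0, 0, 0, 0, 50]
  ]
}}

```text
clock: 9.25
eef_pos: [0.5767, -0.2769, 0.0523]
eef_rot: [[0.909, 0.417, 0.0], [0.417, -0.909, -0.0], [0.0, 0.0, -1.0]]
ft_force: [0.3, 0.6, 0.6]
opening: 0.046
grasp_force: 0.0
```

It closed past 56 mm again. I need to see where the fingers really are.

Run:
```python
from h import *
s,i,w=wl("w4")
print(i["origin"],i["orientation"]);p=np.array(s["eef_pos"]);R=np.array(s["eef_rot"])
for dz in(-.03,-.008,0,.011):
  print(dz,[np.round(proj("wrist",p+R[:,2]*dz+R[:,1]*y,i)) for y in(-.0435,-.023,.023,.0435)])
t=vision.camera("scene")[170:260,250:350]
cv2.imwrite("pics/m4.png",np.vstack([np.hstack([cv2.resize(t,(400,360),interpolation=cv2.INTER_CUBIC),cv2.resize(w[100:300,144:366],(400,360))])]))
```

```text
t 9.25 pos [ 0.5767 -0.2769  0.0523] yaw 24.62 F [0.3 0.6 0.6] op 0.046 j [-0.22  0.52  0.83  1.67 -0.42  1.13 -0.42]
[ 0.64103183 -0.24841396  0.23381264] [[ 4.16108137e-01 -8.77943676e-01 -2.36788768e-01]
 [-9.09314970e-01 -4.01910218e-01 -1.07770416e-01]
 [-5.51470493e-04  2.60159719e-01 -9.65565439e-01]]
-0.03 [array([179., 238.]), array([214., 238.]), array([292., 238.]), array([327., 238.])]
-0.008 [array([187., 224.]), array([218., 224.]), array([287., 224.]), array([318., 224.])]
0 [array([190., 219.]), array([220., 219.]), array([286., 219.]), array([316., 219.])]
0.011 [array([193., 214.]), array([221., 214.]), array([284., 214.]), array([313., 214.])]
```

View pics/m4.png

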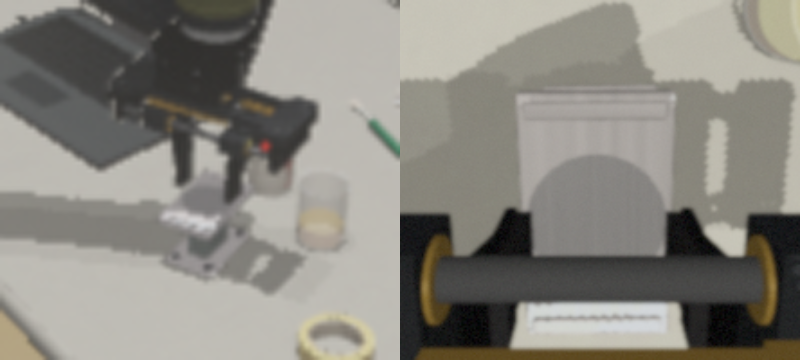

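The plate is visible between the finger images. The finger ends show at row 217 with their gap at about 18 mm behind the TCP, so the real tips must be higher than described. I'll open and go lower, and watch for contact.

Emit:
{"api": "drive_tool", "payload": {
  "increments": [
    [0, 0, 0, 0, 0, 0, 80],
    [0, 0, 0, 0, 0, 0, 80],
    [0, 0, 0, 0, 0, 0, 80],
    [0, 0, 0, 0, 0, 0, 80],
    [0, 0, 0, 0, 0, 0, 80]
  ]
}}

```text
clock: 9.77
eef_pos: [0.5767, -0.277, 0.0522]
eef_rot: [[0.909, 0.417, -0.0], [0.417, -0.909, -0.0], [-0.0, 0.0, -1.0]]
ft_force: [-0.8, -0.2, -0.5]
opening: 0.0666
grasp_force: 0.0
```

Emit:
{"api": "drive_tool", "payload": {
  "increments": [
    [0, 0, 0, 0, 0, -0.6, 80],
    [0, 0, 0, 0, 0, -0.6, 80],
    [0, 0, 0, 0, 0, -0.6, 80],
    [0, 0, 0, 0, 0, 0, 80],
    [0, 0, 0, 0, 0, 0, 55]
  ]
}}

```text
clock: 10.18
eef_pos: [0.5761, -0.2768, 0.0334]
eef_rot: [[0.909, 0.417, -0.001], [0.417, -0.909, 0.0], [-0.001, -0.001, -1.0]]
ft_force: [-0.0, 0.2, -0.6]
opening: 0.0671
grasp_force: 0.0
```

Emit:
{"api": "drive_tool", "payload": {
  "increments": [
    [0, 0, 0, 0, 0, 0, 55],
    [0, 0, 0, 0, 0, 0, 55],
    [0, 0, 0, 0, 0, 0, 55],
    [0, 0, 0, 0, 0, 0, 55],
    [0, 0, 0, 0, 0, 0, 55]
  ]
}}

```text
clock: 10.6
eef_pos: [0.5768, -0.2771, 0.0345]
eef_rot: [[0.909, 0.417, 0.0], [0.417, -0.909, -0.0], [0.0, 0.0, -1.0]]
ft_force: [-0.1, -0.0, -0.6]
opening: 0.0557
grasp_force: 20.0
```

Emit:
{"api": "drive_tool", "payload": {
  "increments": [
    [0, 0, 0, 0, 0, 0, 55],
    [0, 0, 0, 0, 0, 0, 55]
  ]
}}

```text
clock: 10.77
eef_pos: [0.5768, -0.277, 0.0345]
eef_rot: [[0.909, 0.417, 0.0], [0.417, -0.909, -0.0], [0.0, 0.0, -1.0]]
ft_force: [-0.0, 0.6, 0.6]
opening: 0.0558
grasp_force: 20.0
```

It's gripped at 55.8 mm with 20 N. The usable fingertips therefore sit above the reported TCP, and I'll calibrate that when laying the plate down. Now lift and carry.

Emit:
{"api": "drive_tool", "payload": {
  "increments": [
    [0, 0, 0, 0, 0, 1.0, 50],
    [0, 0, 0, 0, 0, 2.0, 50],
    [0, 0, 0, 0, 0, 2.5, 50],
    [0, 0, 0, 0, 0, 2.5, 50],
    [0, 0, 0, 0, 0, 0, 50]
  ],
  "grip_force": 25
}}

```text
clock: 11.18
eef_pos: [0.5794, -0.2791, 0.1201]
eef_rot: [[0.909, 0.416, 0.008], [0.416, -0.909, -0.003], [0.006, 0.006, -1.0]]
ft_force: [1.0, -2.0, -1.1]
opening: 0.0557
grasp_force: 25.0
```

Emit:
{"api": "drive_tool", "payload": {
  "increments": [
    [0, 0, 0, -1.95, 3.28, 0, 50],
    [0, 0, 0, -1.95, 3.28, 0, 50],
    [0, 0, 0, -1.95, 3.28, 0, 50],
    [0, 0, 0, -1.95, 3.28, 0, 50],
    [0, 0, 0, -1.95, 3.28, 0, 50]
  ]
}}

```text
clock: 11.6
eef_pos: [0.4775, -0.1118, 0.1135]
eef_rot: [[0.909, 0.416, -0.001], [0.416, -0.909, -0.0], [-0.001, -0.0, -1.0]]
ft_force: [-0.1, 1.3, -0.7]
opening: 0.0552
grasp_force: 25.0
```

Emit:
{"api": "drive_tool", "payload": {
  "increments": [
    [0, 0, 0, -1.95, 3.28, 0, 50],
    [0, 0, 0, 0, 0, -2, 50],
    [0, 0, 0, 0, 0, -2.5, 50],
    [0, 0, 0, 0, 0, -2.5, 50],
    [0, 0, 0, 0, 0, -2.5, 50]
  ]
}}

```text
clock: 12.02
eef_pos: [0.4598, -0.0794, 0.0188]
eef_rot: [[0.909, 0.417, 0.002], [0.417, -0.909, 0.002], [0.002, -0.001, -1.0]]
ft_force: [1.0, -0.2, -2.0]
opening: 0.0558
grasp_force: 25.0
```

Emit:
{"api": "drive_tool", "payload": {
  "increments": [
    [0, 0, 0, 0, 0, -1, 50],
    [0, 0, 0, 0, 0, -0.6, 50],
    [0, 0, 0, 0, 0, 0, 50],
    [0, 0, 0, 0, 0, 0, 50]
  ]
}}

```text
clock: 12.35
eef_pos: [0.4604, -0.0806, 0.004]
eef_rot: [[0.909, 0.416, 0.001], [0.416, -0.909, -0.0], [0.001, 0.001, -1.0]]
ft_force: [-0.1, -0.1, -0.4]
opening: 0.0553
grasp_force: 25.0
```

Emit:
{"api": "drive_tool", "payload": {
  "increments": [
    [0, 0, 0, 0, 0, -0.5, 50],
    [0, 0, 0, 0, 0, -0.4, 50],
    [0, 0, 0, 0, 0, -0.3, 50],
    [0, 0, 0, 0, 0, -0.3, 50],
    [0, 0, 0, 0, 0, 0, 50]
  ]
}}

```text
clock: 12.77
eef_pos: [0.4593, -0.0801, -0.0122]
eef_rot: [[0.909, 0.417, -0.001], [0.417, -0.909, -0.0], [-0.001, -0.0, -1.0]]
ft_force: [-0.1, 0.7, -2.4]
opening: 0.0553
grasp_force: 25.0
```

Emit:
{"api": "drive_tool", "payload": {
  "increments": [
    [0, 0, 0, 0, 0, -0.2, 50],
    [0, 0, 0, 0, 0, 0, 50]
  ]
}}

```text
clock: 12.93
eef_pos: [0.4596, -0.0802, -0.0139]
eef_rot: [[0.909, 0.417, -0.0], [0.417, -0.909, -0.0], [-0.0, 0.0, -1.0]]
ft_force: [0.1, 0.5, -1.9]
opening: 0.0556
grasp_force: 25.0
```

Emit:
{"api": "drive_tool", "payload": {
  "increments": [
    [0, 0, 0, 0, 0, -0.1, 50],
    [0, 0, 0, 0, 0, 0, 50]
  ]
}}

```text
clock: 13.1
eef_pos: [0.4597, -0.0802, -0.0148]
eef_rot: [[0.909, 0.417, -0.0], [0.417, -0.909, -0.0], [-0.0, 0.0, -1.0]]
ft_force: [-0.4, 0.3, -1.1]
opening: 0.0556
grasp_force: 25.0
```

Emit:
{"api": "drive_tool", "payload": {
  "increments": [
    [0, 0, 0, 0, 0, -0.1, 50],
    [0, 0, 0, 0, 0, 0, 50]
  ]
}}

```text
clock: 13.27
eef_pos: [0.4599, -0.0802, -0.0156]
eef_rot: [[0.909, 0.417, 0.0], [0.417, -0.909, -0.0], [0.0, 0.0, -1.0]]
ft_force: [0.8, 0.8, -1.9]
opening: 0.056
grasp_force: 25.0
```

Emit:
{"api": "drive_tool", "payload": {
  "increments": [
    [0, 0, 0, 0, 0, -0.1, 50],
    [0, 0, 0, 0, 0, 0, 50]
  ]
}}

```text
clock: 13.43
eef_pos: [0.4599, -0.0802, -0.0157]
eef_rot: [[0.909, 0.417, -0.001], [0.417, -0.909, 0.001], [-0.0, -0.001, -1.0]]
ft_force: [-4.1, 1.5, 12.3]
opening: 0.0555
grasp_force: 25.0
```

Emit:
{"api": "drive_tool", "payload": {
  "increments": [
    [0, 0, 0, 0, 0, -0.05, 50],
    [0, 0, 0, 0, 0, 0, 50]
  ]
}}

```text
clock: 13.6
eef_pos: [0.4599, -0.0802, -0.0157]
eef_rot: [[0.909, 0.417, -0.001], [0.417, -0.909, 0.001], [-0.0, -0.002, -1.0]]
ft_force: [-6.1, 0.3, 18.5]
opening: 0.0556
grasp_force: 25.0
```

Contact is at TCP z = −0.0155, exactly consistent with the stand height. I'll release, then find the true fingertip level by a light touch.

Emit:
{"api": "drive_tool", "payload": {
  "increments": [
    [0, 0, 0, 0, 0, 0.15, 80],
    [0, 0, 0, 0, 0, 0, 80],
    [0, 0, 0, 0, 0, 0, 80],
    [0, 0, 0, 0, 0, 0, 80],
    [0, 0, 0, 0, 0, 0, 80]
  ]
}}

```text
clock: 14.02
eef_pos: [0.4596, -0.0802, -0.0159]
eef_rot: [[0.909, 0.417, -0.0], [0.417, -0.909, -0.0], [-0.0, 0.0, -1.0]]
ft_force: [0.3, 0.5, -0.6]
opening: 0.069
grasp_force: 0.0
```

Emit:
{"api": "drive_tool", "payload": {
  "increments": [
    [0, 0, 0, 0, 0, -0.1, 80],
    [0, 0, 0, 0, 0, -0.1, 80],
    [0, 0, 0, 0, 0, 0, 80]
  ]
}}

```text
clock: 14.27
eef_pos: [0.4595, -0.0802, -0.018]
eef_rot: [[0.909, 0.417, -0.0], [0.417, -0.909, -0.0], [-0.001, -0.0, -1.0]]
ft_force: [-0.2, -0.7, 0.2]
opening: 0.0697
grasp_force: 0.0
```

Emit:
{"api": "drive_tool", "payload": {
  "increments": [
    [0, 0, 0, 0, 0, -0.2, 80],
    [0, 0, 0, 0, 0, 0, 80]
  ]
}}

```text
clock: 14.43
eef_pos: [0.4599, -0.0802, -0.0194]
eef_rot: [[0.909, 0.416, -0.0], [0.416, -0.909, 0.0], [-0.0, -0.0, -1.0]]
ft_force: [-1.7, -0.0, 6.9]
opening: 0.0699
grasp_force: 3.4
```

The tips touch at TCP z = −0.019, so the real tips are 19 mm behind the reported TCP. I'll use that from here: grasp off the bench at TCP z ≈ −0.017. Now up and over to measure the bare stand.

Emit:
{"api": "drive_tool", "payload": {
  "increments": [
    [0, 0, 0, 0, 0, 1.0, 100],
    [0, 0, 0, 0, 0, 3, 100],
    [0, 0, 0, 0, 0, 4, 100],
    [0, 0, 0, 0, 0, 4, 100],
    [0, 0, 0, 1.05, -3.7, 3, 100]
  ]
}}

```text
clock: 14.85
eef_pos: [0.4695, -0.1067, 0.1295]
eef_rot: [[0.906, 0.423, 0.004], [0.423, -0.906, 0.006], [0.006, -0.004, -1.0]]
ft_force: [2.5, 0.5, -0.2]
opening: 0.0858
grasp_force: 0.0
```

Emit:
{"api": "drive_tool", "payload": {
  "increments": [
    [0, 0, 0, 1.05, -3.7, 2, 100],
    [0, 0, 0, 1.05, -3.7, 0, 100],
    [0, 0, 0, 1.05, -3.7, 0, 100],
    [0, 0, 0, 1.05, -3.7, 0, 100],
    [0, 0, 0, 1.05, -3.7, 0, 100]
  ]
}}

```text
clock: 15.27
eef_pos: [0.5215, -0.2966, 0.1455]
eef_rot: [[0.908, 0.418, 0.0], [0.418, -0.908, -0.0], [0.0, 0.0, -1.0]]
ft_force: [0.5, 0.8, 0.8]
opening: 0.0868
grasp_force: 0.0
```

Emit:
{"api": "drive_tool", "payload": {
  "increments": [
    [0, 0, 0, 0, 0, 0, 100],
    [0, 0, 0, 0, 0, 0, 100],
    [0, 0, 0, 0, 0, 0, 100],
    [0, 0, 0, 0, 0, 0, 100]
  ]
}}

```text
clock: 15.6
eef_pos: [0.5212, -0.2934, 0.1453]
eef_rot: [[0.908, 0.419, 0.0], [0.419, -0.908, 0.002], [0.001, -0.001, -1.0]]
ft_force: [0.4, -0.0, 0.1]
opening: 0.0872
grasp_force: 0.0
```

Run:
```python
from h import *
s,i,w=wl("w5")
for r in spotter.place_of("stand_top","wrist"): print(r["score"],np.round(r["point"]),at("wrist",r["point"],.05,i))
for t in(-6,-8,-10):print(t); rects(w,i,.05,t,150)
p=proj("wrist",(.577,-.277,.05),i);print(p)
x,y=[int(v) for v in p]
cv2.imwrite("pics/w5c.png",cv2.resize(w[max(0,y-75):y+75,x-100:x+100],(800,600),interpolation=cv2.INTER_CUBIC));print(max(0,y-75),x-100)
```

```text
t 15.6 pos [ 0.5212 -0.2934  0.1453] yaw 24.74 F [ 0.4 -0.   0.1] op 0.0872 j [-0.36  0.38  1.03  1.69 -0.34  1.27 -0.4 ]
-6
px [ 20. 205.] c 0.4055 -0.0821 size 50.8 21.7 yaw -65.2 fill 0.57
px [265. 142.] c 0.563 -0.2824 size 36.5 36.5 yaw -45.4 fill 0.78
px [ 60. 144.] c 0.4768 -0.1049 size 82.4 49.8 yaw 24.7 fill 0.94
px [265. 107.] c 0.5908 -0.2706 size 48.8 43.6 yaw 26.2 fill 0.74
-8
px [ 21. 205.] c 0.4057 -0.0825 size 51.9 21.7 yaw -65.2 fill 0.58
px [ 59. 143.] c 0.4768 -0.1047 size 82.4 50.2 yaw 24.7 fill 0.95
px [264. 121.] c 0.5805 -0.2756 size 72.2 44.3 yaw 25.0 fill 0.93
-10
px [ 22. 205.] c 0.4066 -0.0833 size 54.0 22.8 yaw -65.2 fill 0.56
px [ 61. 146.] c 0.4766 -0.1045 size 84.4 50.8 yaw 24.7 fill 0.98
px [262. 122.] c 0.58 -0.276 size 73.6 45.4 yaw 26.4 fill 0.97
[262.1156368 127.9136696]
52 162
```

View pics/w5c.png

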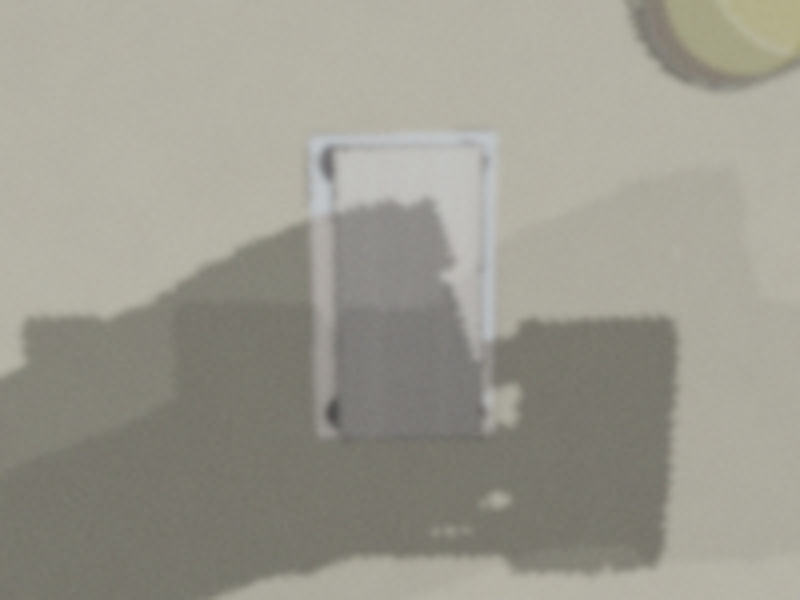

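The table's inner dark-edged rectangle runs in the crop from (332,146) and (483,144) to (338,436) and (488,434). The foot plate is the pale border around it.

Run:
```python
from h import *
s,i,w=wl("x",False)
def f(pts,z):
    q=np.array([at("wrist",(162+a/4,52+b/4),z,i)[:2] for a,b in pts])*1000
    print(z,"c",q.mean(0).round(1),"L",np.linalg.norm(q[0]-q[3]).round(1),np.linalg.norm(q[1]-q[2]).round(1),"W",np.linalg.norm(q[0]-q[1]).round(1),np.linalg.norm(q[3]-q[2]).round(1),"yaw",[np.degrees(np.arctan2(*(a-b)[::-1])).round(1) for a,b in((q[0],q[3]),(q[1],q[2]))],[np.degrees(np.arctan2(*(a-b)[::-1])).round(1)+90 for a,b in((q[1],q[0]),(q[2],q[3]))])
f([(332,146),(483,144),(488,434),(338,436)],.05)
f([(308,135),(497,132),(494,435),(318,437)],.005)
```

```text
t 15.7 pos [ 0.5215 -0.2931  0.1455] yaw 24.8 F [ 0.3  0.3 -0.3] op 0.0872 j [-0.36  0.38  1.03  1.69 -0.34  1.27 -0.4 ]
0.05 c [ 580.3 -277.9] L 68.4 68.3 W 35.3 37.4 yaw [np.float64(25.6), np.float64(27.3)] [np.float64(25.5), np.float64(25.599999999999994)]
0.005 c [ 579.9 -277.9] L 82.6 82.7 W 51.2 51.1 yaw [np.float64(26.0), np.float64(25.9)] [np.float64(25.599999999999994), np.float64(25.400000000000006)]
```

The table and foot plate agree: stand centre (0.580, −0.278), yaw about 25.7°. Next I'll hover over the case near (0.454, 0.390).

Emit:
{"api": "drive_tool", "payload": {
  "increments": [
    [0, 0, -1.5, -0.64, 3.44, 0.2, 100],
    [0, 0, -1.5, -0.64, 3.44, 0.2, 100],
    [0, 0, -1.5, -0.64, 3.44, 0.2, 100],
    [0, 0, -1.5, -0.64, 3.44, 0.2, 100],
    [0, 0, -1.5, -0.64, 3.44, 0.2, 100]
  ]
}}

```text
clock: 16.17
eef_pos: [0.4881, -0.1208, 0.1549]
eef_rot: [[0.956, 0.295, -0.0], [0.295, -0.956, 0.001], [0.0, -0.001, -1.0]]
ft_force: [0.8, 0.2, -0.4]
opening: 0.0868
grasp_force: 0.0
```

Emit:
{"api": "drive_tool", "payload": {
  "increments": [
    [0, 0, -1.5, -0.64, 3.44, 0, 100],
    [0, 0, -1.5, -0.64, 3.44, 0, 100],
    [0, 0, -1.5, -0.64, 3.44, 0, 100],
    [0, 0, -1.5, -0.64, 3.44, 0, 100],
    [0, 0, -1.5, -0.64, 3.44, 0, 100]
  ]
}}

```text
clock: 16.58
eef_pos: [0.4558, 0.0516, 0.1558]
eef_rot: [[0.986, 0.168, 0.001], [0.168, -0.986, 0.003], [0.002, -0.003, -1.0]]
ft_force: [0.6, -0.4, -0.4]
opening: 0.0869
grasp_force: 0.0
```

Emit:
{"api": "drive_tool", "payload": {
  "increments": [
    [0, 0, -1.5, -0.64, 3.44, 0, 100],
    [0, 0, -1.5, -0.64, 3.44, 0, 100],
    [0, 0, -1.5, -0.64, 3.44, 0, 100],
    [0, 0, -1.5, -0.64, 3.44, 0, 100],
    [0, 0, -1.5, -0.64, 3.44, 0, 100]
  ]
}}

```text
clock: 17.0
eef_pos: [0.4234, 0.2232, 0.1557]
eef_rot: [[0.999, 0.038, 0.0], [0.038, -0.999, 0.002], [0.0, -0.002, -1.0]]
ft_force: [0.8, 0.8, 0.3]
opening: 0.0868
grasp_force: 0.0
```

Emit:
{"api": "drive_tool", "payload": {
  "increments": [
    [0, 0, -1.5, -0.64, 3.44, 0, 100],
    [0, 0, -1.5, -0.64, 3.44, 0, 100],
    [0, 0, -1.5, -0.64, 3.44, 0, 100],
    [0, 0, -1.5, -0.64, 3.44, 0, 100],
    [0, 0, -1.5, -0.64, 3.44, 0, 100]
  ]
}}

```text
clock: 17.42
eef_pos: [0.3911, 0.3951, 0.1557]
eef_rot: [[0.996, -0.093, -0.0], [-0.093, -0.996, 0.001], [-0.0, -0.001, -1.0]]
ft_force: [0.6, -0.4, 0.2]
opening: 0.0869
grasp_force: 0.0
```

Emit:
{"api": "drive_tool", "payload": {
  "increments": [
    [0, 0, 0, 0, 0, 0, 100],
    [0, 0, 0, 0, 0, 0, 100],
    [0, 0, 0, 0, 0, 0, 100]
  ]
}}

```text
clock: 17.67
eef_pos: [0.3923, 0.3925, 0.1553]
eef_rot: [[0.996, -0.092, 0.0], [-0.092, -0.996, -0.0], [0.0, 0.0, -1.0]]
ft_force: [0.0, 0.4, -0.4]
opening: 0.0871
grasp_force: 0.0
```

Run:
```python
from h import *
s,i,w=wl("w6")
for t in(-4,-6,-8,-10):print(t); rects(w,i,.02,t,500)
for n in("deep_1_mid","flat_1_mid"):
  for r in spotter.place_of(n,"wrist"): print(n,round(r["score"],2),np.round(r["point"]),at("wrist",r["point"],.012,i))
```

```text
t 17.67 pos [0.3923 0.3925 0.1553] yaw -5.29 F [ 0.   0.4 -0.4] op 0.0871 j [-1.31  0.16  0.53  1.77 -0.08  1.24 -2.42]
-4
px [175. 204.] c 0.3764 0.4947 size 332.0 32.1 yaw 84.7 fill 0.57
px [457. 190.] c 0.3558 0.1582 size 144.4 53.4 yaw 84.7 fill 0.83
px [256. 101.] c 0.4686 0.3873 size 60.6 52.8 yaw -5.5 fill 0.73
px [361. 111.] c 0.4531 0.2687 size 92.3 52.5 yaw 23.4 fill 0.99
px [249.  14.] c 0.5591 0.3823 size 55.7 27.9 yaw 82.9 fill 0.88
-6
px [174. 204.] c 0.3771 0.4952 size 333.2 33.3 yaw 84.7 fill 0.55
px [458. 190.] c 0.3508 0.159 size 140.8 55.6 yaw 89.6 fill 0.83
px [256. 102.] c 0.4682 0.3872 size 61.8 53.1 yaw -5.8 fill 0.73
px [360. 111.] c 0.4531 0.2688 size 93.0 53.3 yaw 23.3 fill 0.99
px [248.  14.] c 0.5583 0.3823 size 56.3 27.6 yaw 84.7 fill 0.89
-8
px [172. 204.] c 0.3774 0.4988 size 340.4 33.3 yaw 84.7 fill 0.55
px [458. 190.] c 0.3564 0.1581 size 144.4 54.6 yaw 84.7 fill 0.83
px [256. 102.] c 0.468 0.3868 size 63.8 53.8 yaw -5.5 fill 0.73
px [361. 111.] c 0.4531 0.2687 size 93.4 53.7 yaw 23.3 fill 0.99
px [249.  14.] c 0.5609 0.3822 size 55.9 29.2 yaw 77.8 fill 0.87
-10
px [172. 203.] c 0.3781 0.4993 size 341.6 34.5 yaw 84.7 fill 0.55
px [457. 190.] c 0.3564 0.1582 size 144.6 54.6 yaw 84.7 fill 0.83
px [256. 101.] c 0.468 0.3873 size 63.8 55.0 yaw -5.5 fill 0.73
px [360. 111.] c 0.4532 0.2688 size 94.7 54.7 yaw 23.4 fill 0.99
px [249.  14.] c 0.5587 0.3823 size 57.7 28.8 yaw 82.8 fill 0.88
flat_1_mid 0.84 [356. 112.] [0.45429147 0.27047565 0.012     ]
```

View pics/w6.png

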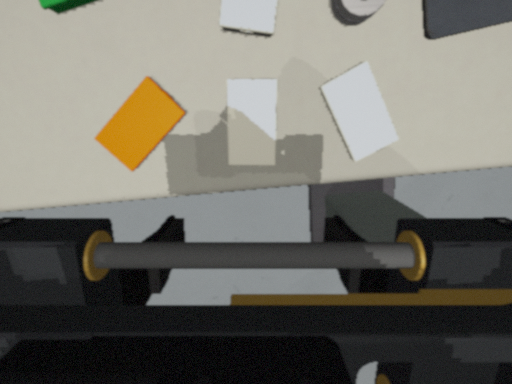

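Cases in this view: (249,14), (252,122) half in shadow, and (360,111). The orange look-alike at (140,123) and the green one at (60,2) are not wanted. I'll read case side-strip heights from pixel profiles.

Run:
```python
from h import *
w=cv2.imread("pics/w6.png");i=vision.camera_info("wrist");g=w.astype(int).mean(2)
print("case3 bottom rows22-40 cols 228,236,244,252,260,268")
for r in range(22,42): print(r,[int(g[r,c]) for c in(228,236,244,252,260,268)])
print("case2 top edge, col 245",[int(v) for v in g[70:90,245]],"bottom",[tuple(v) for v in w[155:172,250]])
print("case2 row100 L",[int(v) for v in g[100,218:236]],"R",[int(v) for v in g[100,268:290]])
# case1 left long edge profile normal
for r in(100,120):print("c1",r,[int(v) for v in g[r,318:346]])
# predicted strip
for h in(.014,.024):
  for c in((.5475,.385),):
    print(h,proj("wrist",(*c,h),i),proj("wrist",(*c,0),i))
```

```text
case3 bottom rows22-40 cols 228,236,244,252,260,268
22 [203, 203, 204, 203, 203, 203]
23 [202, 204, 202, 204, 203, 203]
24 [203, 203, 203, 204, 202, 204]
25 [197, 203, 204, 204, 203, 204]
26 [181, 198, 203, 203, 203, 204]
27 [142, 184, 200, 202, 203, 202]
28 [89, 149, 187, 202, 203, 203]
29 [57, 97, 162, 190, 200, 202]
30 [81, 59, 143, 165, 192, 202]
31 [130, 72, 136, 138, 168, 193]
32 [166, 110, 108, 119, 123, 173]
33 [179, 150, 102, 97, 72, 128]
34 [182, 171, 133, 104, 58, 75]
35 [181, 180, 153, 143, 92, 58]
36 [183, 181, 165, 170, 138, 88]
37 [181, 182, 175, 179, 170, 136]
38 [181, 183, 182, 181, 180, 167]
39 [181, 182, 180, 180, 180, 179]
40 [182, 182, 181, 179, 181, 182]
41 [180, 181, 182, 181, 182, 181]
case2 top edge, col 245 [182, 182, 185, 183, 182, 182, 181, 181, 185, 198, 204, 204, 204, 204, 205, 205, 206, 207, 204, 205] bottom [(np.uint8(155), np.uint8(169), np.uint8(172)), (np.uint8(154), np.uint8(168), np.uint8(172)), (np.uint8(154), np.uint8(168), np.uint8(173)), (np.uint8(158), np.uint8(171), np.uint8(174)), (np.uint8(155), np.uint8(170), np.uint8(172)), (np.uint8(154
[... 489 characters left out ...]
p.uint8(128)), (np.uint8(114), np.uint8(125), np.uint8(125))]
case2 row100 L [184, 183, 183, 184, 184, 183, 183, 182, 184, 193, 203, 203, 205, 206, 206, 206, 204, 204] R [205, 205, 205, 205, 205, 204, 204, 203, 193, 182, 177, 175, 176, 174, 175, 173, 174, 175, 174, 174, 174, 173]
c1 100 [175, 175, 174, 173, 166, 150, 131, 130, 157, 185, 199, 203, 205, 205, 204, 204, 205, 204, 205, 206, 205, 205, 205, 205, 204, 205, 205, 206]
c1 120 [174, 175, 174, 175, 175, 175, 174, 175, 174, 174, 175, 174, 174, 166, 150, 129, 126, 151, 177, 195, 202, 205, 206, 205, 206, 206, 204, 205]
0.014 [245.08398554  30.8667236 ] [245.49204148  34.56804878]
0.024 [244.76843797  28.00450777] [245.49204148  34.56804878]
```

Run:
```python
from h import *
i=vision.camera_info("wrist")
for z in(.014,.024):
    L=[at("wrist",p,z,i) for p in((226.9,100),(276.3,100),(245,78.7),(250,164.6))]
    print(z,"W",np.linalg.norm(L[0]-L[1]),"Len~",np.linalg.norm(L[2]-L[3]), "mid", (L[2]+L[3])/2,(L[0]+L[1])/2)
    w=cv2.imread("pics/w6.png"); rects(w,i,z,-6,500)
    # case1 corners from hue mask aprox
    m=cv2.imread("pics/w6.png").astype(int).mean(2)
    mk=((m>190)).astype(np.uint8); mk[:, :300]=0; mk[200:]=0; mk[:50]=0
    c=max(cv2.findContours(mk,0,1)[0],key=cv2.contourArea)
    p=np.array([at("wrist",q[0],z,i)[:2] for q in cv2.convexHull(c)],np.float32)*1000
    print("case1 gray thr190",cv2.minAreaRect(p))
    mk=((m>193)).astype(np.uint8); mk[:,:215]=0;mk[:,285:]=0;mk[50:]=0
    c=max(cv2.findContours(mk,0,1)[0],key=cv2.contourArea)
    p=np.array([at("wrist",q[0],z,i)[:2] for q in cv2.convexHull(c)],np.float32)*1000
    print("case3 ",cv2.minAreaRect(p))
    # case2 upper lit part
```

```text
0.014 W 0.054410198430357444 Len~ 0.09405878944220776 mid [0.45432604 0.39191306 0.014     ] [0.47878183 0.38498144 0.014     ]
px [174. 204.] c 0.3767 0.4967 size 339.9 34.0 yaw 84.5 fill 0.55
px [458. 190.] c 0.3489 0.1539 size 143.4 56.7 yaw 89.4 fill 0.83
px [256. 102.] c 0.4692 0.3861 size 63.0 54.1 yaw -6.0 fill 0.73
px [360. 111.] c 0.4535 0.2654 size 94.8 54.3 yaw 23.1 fill 0.99
px [248.  14.] c 0.5611 0.3808 size 57.4 28.2 yaw 84.5 fill 0.89
case1 gray thr190 ((453.01617431640625, 264.8878479003906), (94.6628646850586, 54.42094039916992), 23.103168487548828)
case3  ((564.1171264648438, 380.5514221191406), (55.50020980834961, 28.891578674316406), 77.56207275390625)
0.024 W 0.05272557740815412 Len~ 0.09114658881459656 mid [0.45461516 0.39165251 0.024     ] [0.47831376 0.3849355  0.024     ]
px [174. 204.] c 0.3794 0.4931 size 329.4 32.9 yaw 84.5 fill 0.55
px [458. 190.] c 0.3524 0.161 size 139.0 54.9 yaw 89.4 fill 0.83
px [256. 102.] c 0.4691 0.386 size 61.0 52.4 yaw -6.0 fill 0.73
px [360. 111.] c 0.4538 0.2691 size 91.9 52.6 yaw 23.1 fill 0.99
px [248.  14.] c 0.5581 0.3809 size 55.6 27.3 yaw 84.5 fill 0.89
case1 gray thr190 ((453.3458251953125, 268.5602111816406), (91.73199462890625, 52.73602294921875), 23.103168487548828)
case3  ((561.0068969726562, 380.6426696777344), (53.7818603515625, 27.997045516967773), 77.56220245361328)
```

Sizes suggest that cases 1 and 2 are shallow and case 3 deep. The grasp height will confirm it: fingertips at 17 mm can only catch a deep case. I'll go over case 3.

Emit:
{"api": "drive_tool", "payload": {
  "increments": [
    [0, 0, -1.46, 2.87, 0, 0, 100],
    [0, 0, -1.46, 2.87, 0, 0, 100],
    [0, 0, -1.46, 2.87, 0, 0, 100],
    [0, 0, -1.46, 2.87, 0, 0, 100],
    [0, 0, -1.46, 2.87, 0, 0, 100]
  ]
}}

```text
clock: 18.23
eef_pos: [0.538, 0.3915, 0.1557]
eef_rot: [[0.975, -0.222, 0.0], [-0.222, -0.975, 0.001], [0.0, -0.001, -1.0]]
ft_force: [-1.3, 0.2, 0.9]
opening: 0.087
grasp_force: 0.0
```

Emit:
{"api": "drive_tool", "payload": {
  "increments": [
    [0, 0, 0, 0, 0, 0, 100],
    [0, 0, 0, 0, 0, 0, 100],
    [0, 0, 0, 0, 0, 0, 100],
    [0, 0, 0, 0, 0, 0, 100]
  ]
}}

```text
clock: 18.57
eef_pos: [0.535, 0.3929, 0.1553]
eef_rot: [[0.976, -0.219, -0.001], [-0.219, -0.976, 0.001], [-0.001, -0.001, -1.0]]
ft_force: [-0.8, 0.6, -0.3]
opening: 0.0868
grasp_force: 0.0
```

```bash
cat >> h.py <<'E'
def edge_fit(w,i,z,c0,yaw,L=96,W=56,ch=None):
    """subpixel: sample chromatic (b-r) + place 4 edges by max gradient along normals; returns centre,yaw,size"""
    f=(cv2.GaussianBlur(w,(3,3),0).astype(np.float32)); f=f[:,:,0]-f[:,:,2] if ch is None else f.mean(2)
    f=f if ch is None else f
    th=np.radians(yaw);u=np.array([np.cos(th),np.sin(th)]);v=np.array([-u[1],u[0]])
    s=np.arange(-14,14.01,.25);ln={}
    for k,(n,t,hn,ht) in {"+u":(u,v,L/2,W/2),"-u":(-u,v,L/2,W/2),"+v":(v,u,W/2,L/2),"-v":(-v,u,W/2,L/2)}.items():
        pts=[]
        for a in np.linspace(-.8,.8,33)*ht:
            q=[np.array(c0)+ (n*(hn+d)+t*a)/1000 for d in s]
            px=np.array([proj("wrist",(*x,z),i) for x in q],np.float32)
            if px[:,1].max()>212 or px.min()<0: continue
            val=cv2.remap(f,px[None,:,0],px[None,:,1],cv2.INTER_LINEAR)[0]
            g=-np.gradient(cv2.GaussianBlur(val[None],(0,0),4)[0]); j=g.argmax()
            if g[j]>.15: pts.append((a,hn+s[j]))
        if len(pts)>6:
            p=np.array(pts)
            for _ in range(3):
                k1=np.polyfit(p[:,0],p[:,1],1);r=abs(np.polyval(k1,p[:,0])-p[:,1]);p=p[r<=max(1.0,1.5*np.median(r))]
            ln[k]=(k1[1],np.degrees(np.arctan(k1[0])),len(p))
    print({k:np.round(x,2).tolist() for k,x in ln.items()})
    c=np.array(c0,float)
    if "+u" in ln and "-u" in ln: c+=u*(ln["+u"][0]-ln["-u"][0])/2000;Ls=ln["+u"][0]+ln["-u"][0]
    else: Ls=None
    if "+v" in ln and "-v" in ln: c+=v*(ln["+v"][0]-ln["-v"][0])/2000;Ws=ln["+v"][0]+ln["-v"][0]
    else: Ws=None
    dy=[(ln[k][1]*sg) for k,sg in(("+v",1),("-v",-1)) if k in ln]
    print("z",z,"c",c.round(4),"L",Ls,"W",Ws,"yaw",round(yaw+np.mean(dy),2) if dy else None);return c
E
python3 - <<'E'
from h import *
s,i,w=wl("w7")
rects(w,i,.02,-6,500)
for z in(.014,.024):edge_fit(w,i,z,(.594,.378),-12.6)
for r in spotter.place_of("deep_1_mid","wrist"): print("deep",round(r["score"],2),np.round(r["point"]))
E
```

```text
t 18.57 pos [0.535  0.3929 0.1553] yaw -12.63 F [-0.8  0.6 -0.3] op 0.0868 j [-1.12  0.42  0.59  1.5  -0.24  1.3  -2.29]
px [361. 200.] c 0.4735 0.2758 size 53.9 52.9 yaw 23.7 fill 0.65
px [105. 133.] c 0.619 0.5443 size 96.7 56.2 yaw -79.5 fill 0.99
px [262. 105.] c 0.6058 0.3721 size 66.2 55.1 yaw -12.7 fill 0.78
px [186.   9.] c 0.7103 0.4148 size 137.2 27.6 yaw 77.3 fill 0.56
{'+u': [47.01, 0.26, 33.0], '+v': [33.05, -15.23, 7.0], '-v': [31.11, 0.39, 26.0]}
z 0.014 c [0.5942 0.3789] L None W 64.15865698200169 yaw -20.41
{'+u': [45.86, 0.3, 33.0], '+v': [23.01, 1.48, 10.0], '-v': [30.15, 0.2, 25.0]}
z 0.024 c [0.5932 0.3745] L None W 53.156759906759895 yaw -11.96
deep 0.6 [260. 124.]
```

The network also calls this one deep (0.6). Its centre is about (0.591, 0.376). I'll descend with the tips at 17 mm and close.

Emit:
{"api": "drive_tool", "payload": {
  "increments": [
    [0, 0, 0, 2.8, -0.85, 0, 100],
    [0, 0, 0, 2.8, -0.85, 0, 100],
    [0, 0, 0, 0, 0, -3.5, 100],
    [0, 0, 0, 0, 0, -3.5, 100],
    [0, 0, 0, 0, 0, -3.5, 100]
  ]
}}

```text
clock: 19.08
eef_pos: [0.5925, 0.3761, 0.05]
eef_rot: [[0.976, -0.219, 0.001], [-0.219, -0.976, 0.002], [0.001, -0.002, -1.0]]
ft_force: [0.3, 0.7, 0.4]
opening: 0.0872
grasp_force: 0.0
```

Emit:
{"api": "drive_tool", "payload": {
  "increments": [
    [0, 0, 0, 0, 0, -2.5, 100],
    [0, 0, 0, 0, 0, -1.7, 100],
    [0, 0, 0, 0, 0, -1, 80],
    [0, 0, 0, 0, 0, 0, 55],
    [0, 0, 0, 0, 0, 0, 55]
  ],
  "grip_force": 8
}}

```text
clock: 19.5
eef_pos: [0.5921, 0.3762, -0.0012]
eef_rot: [[0.976, -0.219, 0.0], [-0.219, -0.976, 0.0], [0.0, -0.0, -1.0]]
ft_force: [0.8, 0.5, 1.3]
opening: 0.0744
grasp_force: 0.0
```

Emit:
{"api": "drive_tool", "payload": {
  "increments": [
    [0, 0, 0, 0, 0, 0, 55],
    [0, 0, 0, 0, 0, 0, 55],
    [0, 0, 0, 0, 0, 0, 55],
    [0, 0, 0, 0, 0, 0, 55],
    [0, 0, 0, 0, 0, 0, 55]
  ]
}}

```text
clock: 19.92
eef_pos: [0.5932, 0.3762, -0.0001]
eef_rot: [[0.976, -0.219, 0.002], [-0.219, -0.976, 0.002], [0.001, -0.002, -1.0]]
ft_force: [-1.6, -0.6, 6.1]
opening: 0.0558
grasp_force: 8.0
```

Emit:
{"api": "drive_tool", "payload": {
  "increments": [
    [0, 0, 0, 0, 0, 0, 55],
    [0, 0, 0, 0, 0, 0, 55],
    [0, 0, 0, 0, 0, 0, 55]
  ]
}}

```text
clock: 20.17
eef_pos: [0.5932, 0.3762, -0.0001]
eef_rot: [[0.976, -0.219, 0.002], [-0.219, -0.976, 0.002], [0.001, -0.002, -1.0]]
ft_force: [-0.1, -0.1, 6.0]
opening: 0.056
grasp_force: 8.0
```

It's a deep case (56 mm at this height). I'll open, lower and take a proper grip.

Emit:
{"api": "drive_tool", "payload": {
  "increments": [
    [0, 0, 0, 0, 0, 0, 80],
    [0, 0, 0, 0, 0, 0, 80],
    [0, 0, 0, 0, 0, 0, 80],
    [0, 0, 0, 0, 0, -0.6, 80],
    [0, 0, 0, 0, 0, -0.5, 80]
  ]
}}

```text
clock: 20.58
eef_pos: [0.5921, 0.3756, -0.0135]
eef_rot: [[0.976, -0.219, -0.0], [-0.219, -0.976, -0.0], [-0.0, 0.0, -1.0]]
ft_force: [0.2, -0.2, 0.4]
opening: 0.0692
grasp_force: 0.0
```

Emit:
{"api": "drive_tool", "payload": {
  "increments": [
    [0, 0, 0, 0, 0, 0, 55],
    [0, 0, 0, 0, 0, 0, 55],
    [0, 0, 0, 0, 0, 0, 55],
    [0, 0, 0, 0, 0, 0, 55],
    [0, 0, 0, 0, 0, 0, 55]
  ],
  "grip_force": 20
}}

```text
clock: 21.0
eef_pos: [0.5921, 0.3755, -0.0131]
eef_rot: [[0.976, -0.22, -0.0], [-0.22, -0.976, -0.0], [-0.0, 0.0, -1.0]]
ft_force: [0.2, 0.2, -2.1]
opening: 0.0557
grasp_force: 20.0
```

Emit:
{"api": "drive_tool", "payload": {
  "increments": [
    [0, 0, 0, 0, 0, 0, 55],
    [0, 0, 0, 0, 0, 0, 55]
  ]
}}

```text
clock: 21.17
eef_pos: [0.5921, 0.3755, -0.013]
eef_rot: [[0.976, -0.219, -0.0], [-0.219, -0.976, -0.0], [-0.0, 0.0, -1.0]]
ft_force: [0.3, 0.5, -0.7]
opening: 0.0559
grasp_force: 20.0
```

Emit:
{"api": "drive_tool", "payload": {
  "increments": [
    [0, 0, 0, 0, 0, 1.5, 50],
    [0, 0, 0, 0, 0, 3.5, 50],
    [0, 0, 0, 0, 0, 3.5, 50],
    [0, 0, 0, 0, 0, 3.5, 50],
    [0, 0, 0, 0, 0, 3, 50]
  ]
}}

```text
clock: 21.58
eef_pos: [0.593, 0.3756, 0.1412]
eef_rot: [[0.976, -0.22, 0.002], [-0.22, -0.976, 0.001], [0.002, -0.002, -1.0]]
ft_force: [0.4, 0.5, -0.7]
opening: 0.0555
grasp_force: 20.0
```

Emit:
{"api": "drive_tool", "payload": {
  "increments": [
    [0, 0, 1.9, -2.4, -3.0, 0, 50],
    [0, 0, 1.9, -2.4, -3.0, 0, 50],
    [0, 0, 1.9, -2.4, -3.0, 0, 50],
    [0, 0, 1.9, -2.4, -3.0, 0, 50],
    [0, 0, 1.9, -2.4, -3.0, 0, 50]
  ]
}}

```text
clock: 22.0
eef_pos: [0.4713, 0.224, 0.1379]
eef_rot: [[0.999, -0.054, 0.0], [-0.054, -0.999, 0.001], [0.0, -0.001, -1.0]]
ft_force: [-0.9, -0.0, -0.6]
opening: 0.0558
grasp_force: 20.0
```

Emit:
{"api": "drive_tool", "payload": {
  "increments": [
    [0, 0, 1.9, 0, -3.5, 0, 50],
    [0, 0, 1.9, 0, -3.5, 0, 50],
    [0, 0, 1.9, 0, -3.5, 0, 50],
    [0, 0, 1.9, 0, -3.5, 0, 50],
    [0, 0, 1.9, 0, -3.5, 0, 50]
  ]
}}

```text
clock: 22.42
eef_pos: [0.4722, 0.0487, 0.1383]
eef_rot: [[0.994, 0.111, 0.001], [0.111, -0.994, 0.002], [0.001, -0.002, -1.0]]
ft_force: [0.8, -0.3, -1.0]
opening: 0.0557
grasp_force: 20.0
```

Emit:
{"api": "drive_tool", "payload": {
  "increments": [
    [0, 0, 1.9, 0.6, -3.5, 0, 50],
    [0, 0, 1.9, 0.8, -3.5, 0, 50],
    [0, 0, 1.9, 1.2, -3.5, 0, 50],
    [0, 0, 1.9, 1.8, -3.3, 0, 50],
    [0, 0, 1.9, 2.0, -3.1, 0, 50]
  ]
}}

```text
clock: 22.83
eef_pos: [0.5366, -0.1206, 0.1389]
eef_rot: [[0.962, 0.273, 0.003], [0.273, -0.962, 0.002], [0.003, -0.001, -1.0]]
ft_force: [-1.2, 0.4, -1.0]
opening: 0.0557
grasp_force: 20.0
```

Emit:
{"api": "drive_tool", "payload": {
  "increments": [
    [0, 0, 0, 1.7, -2.5, 0, 50],
    [0, 0, 0, 1.6, -2.2, 0, 50],
    [0, 0, 0, 0, 0, 0, 50],
    [0, 0, 0, 0, 0, 0, 50],
    [0, 0, 0, 0, 0, 0, 50]
  ]
}}

```text
clock: 23.25
eef_pos: [0.5689, -0.1649, 0.1375]
eef_rot: [[0.962, 0.272, -0.0], [0.272, -0.962, 0.001], [-0.0, -0.001, -1.0]]
ft_force: [-0.4, 0.9, -1.4]
opening: 0.0556
grasp_force: 20.0
```

Run:
```python
from h import *
s,i,w=wl("w8")
p=np.array(s["eef_pos"]);R=np.array(s["eef_rot"]);top=p[2]+.013+.024
yaw=np.degrees(np.arctan2(R[1,0],R[0,0]))
edge_fit(w,i,top,p[:2],yaw);edge_fit(w,i,top,p[:2],yaw,ch=1)
cv2.imwrite("pics/w8c.png",w[60:235,150:360])
```

```text
t 23.25 pos [ 0.5689 -0.1649  0.1375] yaw 15.8 F [-0.4  0.9 -1.4] op 0.0556 j [-0.54  0.34  0.95  1.71 -0.29  1.24 -0.82]
{'+u': [50.85, -0.06, 17.0]}
z 0.1745328604731698 c [ 0.5689 -0.1649] L None W None yaw None
{'+u': [47.94, -0.21, 33.0], '+v': [26.23, -0.4, 9.0], '-v': [51.51, -33.82, 4.0]}
z 0.1745328604731698 c [ 0.5723 -0.1771] L None W 77.73847816688281 yaw 32.51
```

View pics/w8c.png

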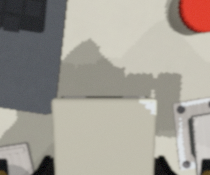

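The case is held square and centred (the crop shows its far end at row 97, and the edge fit gives 47.9 mm ahead of the TCP). Next I'll bring it over the stand and turn it to 25.7°.

Emit:
{"api": "drive_tool", "payload": {
  "increments": [
    [0, 0, 3.3, 0.28, -2.83, 0, 50],
    [0, 0, 3.3, 0.28, -2.83, 0, 50],
    [0, 0, 3.3, 0.28, -2.83, 0, 50],
    [0, 0, 0, 0.28, -2.83, 0, 50],
    [0, 0, 0, 0, 0, -2.5, 50]
  ]
}}

```text
clock: 23.72
eef_pos: [0.5821, -0.2863, 0.1179]
eef_rot: [[0.903, 0.43, 0.009], [0.43, -0.903, -0.008], [0.005, 0.011, -1.0]]
ft_force: [0.5, -2.1, -0.7]
opening: 0.0558
grasp_force: 20.0
```

Emit:
{"api": "drive_tool", "payload": {
  "increments": [
    [0, 0, 0, 0, 0, -2.5, 50],
    [0, 0, 0, 0, 0, -2.5, 50],
    [0, 0, 0, 0, 0, -1.5, 50],
    [0, 0, 0, 0, 0, 0, 50],
    [0, 0, 0, 0, 0, 0, 50]
  ]
}}

```text
clock: 24.13
eef_pos: [0.5805, -0.2771, 0.0473]
eef_rot: [[0.9, 0.435, -0.001], [0.435, -0.9, 0.001], [-0.0, -0.001, -1.0]]
ft_force: [-0.8, 0.1, -1.6]
opening: 0.056
grasp_force: 20.0
```

```bash
cat > st.py <<'E'
from h import *
s=arm.read_state();R=s["eef_rot"]
print(round(s["clock"],1),np.round(np.array(s["eef_pos"])*1000,1),"yaw",round(np.degrees(np.arctan2(R[1][0],R[0][0])),2),"tilt",np.round(np.degrees([R[0][2],R[1][2]]),2))
E
python3 st.py
```

```text
24.1 [ 580.5 -277.1   47.3] yaw 25.81 tilt [-0.03  0.05]
```

Emit:
{"api": "drive_tool", "payload": {
  "increments": [
    [0, 0, 0, -0.03, -0.07, -0.5, 50],
    [0, 0, 0, 0, 0, -0.35, 50],
    [0, 0, 0, 0, 0, 0, 50],
    [0, 0, 0, 0, 0, 0, 50]
  ]
}}

```text
clock: 24.47
eef_pos: [0.5805, -0.2794, 0.0392]
eef_rot: [[0.901, 0.434, 0.001], [0.434, -0.901, -0.0], [0.001, 0.001, -1.0]]
ft_force: [-0.2, -0.5, -1.9]
opening: 0.0561
grasp_force: 20.0
```

Emit:
{"api": "drive_tool", "payload": {
  "increments": [
    [0, 0, 0, 0, 0, -0.1, 50],
    [0, 0, 0, 0, 0, 0, 50]
  ]
}}

```text
clock: 24.63
eef_pos: [0.5803, -0.2794, 0.0379]
eef_rot: [[0.901, 0.434, 0.0], [0.434, -0.901, -0.0], [0.0, 0.0, -1.0]]
ft_force: [-0.2, 0.1, -1.5]
opening: 0.056
grasp_force: 20.0
```

Emit:
{"api": "drive_tool", "payload": {
  "increments": [
    [0, 0, 0, 0, 0, -0.1, 50],
    [0, 0, 0, 0, 0, 0, 50]
  ]
}}

```text
clock: 24.8
eef_pos: [0.5804, -0.2794, 0.0368]
eef_rot: [[0.901, 0.434, 0.001], [0.434, -0.901, -0.0], [0.0, 0.001, -1.0]]
ft_force: [0.1, -0.1, -0.0]
opening: 0.056
grasp_force: 20.0
```

Emit:
{"api": "drive_tool", "payload": {
  "increments": [
    [0, 0, 0, 0, 0.13, 0.15, 50],
    [0, 0, 0, 0, 0, 0, 50],
    [0, 0, 0, 0, 0, 0, 50],
    [0, 0, 0, 0, 0, 0, 50]
  ]
}}

```text
clock: 25.13
eef_pos: [0.5801, -0.2779, 0.0381]
eef_rot: [[0.901, 0.434, -0.0], [0.434, -0.901, -0.0], [-0.0, -0.0, -1.0]]
ft_force: [-1.2, 0.2, -1.8]
opening: 0.0559
grasp_force: 20.0
```

Emit:
{"api": "drive_tool", "payload": {
  "increments": [
    [0, 0, 0, 0, 0, -0.15, 50],
    [0, 0, 0, 0, 0, -0.05, 50],
    [0, 0, 0, 0, 0, 0, 50]
  ]
}}

```text
clock: 25.38
eef_pos: [0.5803, -0.2781, 0.0368]
eef_rot: [[0.901, 0.434, 0.0], [0.434, -0.901, 0.0], [0.0, 0.0, -1.0]]
ft_force: [-1.7, 0.7, 4.4]
opening: 0.0558
grasp_force: 20.0
```

Emit:
{"api": "drive_tool", "payload": {
  "increments": [
    [0, 0, 0, 0, 0, 0.03, 85],
    [0, 0, 0, 0, 0, 0, 85],
    [0, 0, 0, 0, 0, 0, 85],
    [0, 0, 0, 0, 0, 0, 85],
    [0, 0, 0, 0, 0, 0, 85]
  ]
}}

```text
clock: 25.8
eef_pos: [0.5801, -0.278, 0.0363]
eef_rot: [[0.901, 0.434, -0.0], [0.434, -0.901, -0.0], [-0.0, 0.0, -1.0]]
ft_force: [0.3, 0.5, 0.3]
opening: 0.073
grasp_force: 0.0
```

Emit:
{"api": "drive_tool", "payload": {
  "increments": [
    [0, 0, 0, 0, 0, 1.5, 100],
    [0, 0, 0, 0, 0, 3, 100],
    [0, 0, 0, 0, 0, 4, 100],
    [0, 0, 0, -2.7, -1.3, 3.5, 100],
    [0, 0, 0, -2.7, -1.3, 0, 100]
  ]
}}

```text
clock: 26.22
eef_pos: [0.5334, -0.3046, 0.1609]
eef_rot: [[0.899, 0.437, 0.011], [0.437, -0.899, -0.005], [0.007, 0.009, -1.0]]
ft_force: [-0.1, -1.7, -0.0]
opening: 0.0865
grasp_force: 0.0
```

Emit:
{"api": "drive_tool", "payload": {
  "increments": [
    [0, 0, 0, 0, 0, 0, 100],
    [0, 0, 0, 0, 0, 0, 100],
    [0, 0, 0, 0, 0, 0, 100],
    [0, 0, 0, 0, 0, 0, 100],
    [0, 0, 0, 0, 0, 0, 100]
  ]
}}

```text
clock: 26.63
eef_pos: [0.5295, -0.3017, 0.1526]
eef_rot: [[0.9, 0.436, -0.001], [0.436, -0.9, 0.0], [-0.001, -0.0, -1.0]]
ft_force: [-0.7, 0.2, -0.3]
opening: 0.0869
grasp_force: 0.0
```

Run:
```python
from h import *
s,i,w=wl("w9")
rects(w,i,.074,-10,1000)
edge_fit(w,i,.074,(.5803,-.2781),25.7);edge_fit(w,i,.074,(.5803,-.2781),25.7,ch=1)
```

```text
t 26.63 pos [ 0.5295 -0.3017  0.1526] yaw 25.82 F [-0.7  0.2 -0.3] op 0.0869 j [-0.28  0.37  0.95  1.65 -0.31  1.28 -0.4 ]
px [ 55. 144.] c 0.487 -0.1189 size 77.6 46.5 yaw 24.6 fill 0.98
px [260.  99.] c 0.5988 -0.27 size 55.6 55.4 yaw 25.3 fill 0.78
{'+u': [47.17, 0.09, 33.0], '-u': [55.66, 7.79, 21.0], '+v': [26.5, 0.22, 10.0], '-v': [27.52, 0.26, 20.0]}
z 0.074 c [ 0.5767 -0.2804] L 102.83184579652253 W 54.01086807928911 yaw 25.68
{'+u': [46.91, 0.11, 33.0], '-u': [46.68, 0.09, 33.0], '+v': [26.52, -0.26, 33.0], '-v': [28.03, -1.07, 21.0]}
z 0.074 c [ 0.5807 -0.2787] L 93.59090909090905 W 54.55657760670213 yaw 26.11
```

Case 3 sits within about 0.5 mm of the intended pose. Next is case 2 at about (0.4545, 0.3875), yaw −5.5.

Emit:
{"api": "drive_tool", "payload": {
  "increments": [
    [0, 0, -1.56, -0.375, 3.45, 0, 100],
    [0, 0, -1.56, -0.375, 3.45, 0, 100],
    [0, 0, -1.56, -0.375, 3.45, 0, 100],
    [0, 0, -1.56, -0.375, 3.45, 0, 100],
    [0, 0, -1.56, -0.375, 3.45, 0, 100]
  ]
}}

```text
clock: 27.1
eef_pos: [0.5097, -0.1285, 0.1527]
eef_rot: [[0.952, 0.307, -0.001], [0.307, -0.952, -0.001], [-0.001, 0.001, -1.0]]
ft_force: [-0.8, 1.1, 0.1]
opening: 0.0872
grasp_force: 0.0
```

Emit:
{"api": "drive_tool", "payload": {
  "increments": [
    [0, 0, -1.56, -0.375, 3.45, 0, 100],
    [0, 0, -1.56, -0.375, 3.45, 0, 100],
    [0, 0, -1.56, -0.375, 3.45, 0, 100],
    [0, 0, -1.56, -0.375, 3.45, 0, 100],
    [0, 0, -1.56, -0.375, 3.45, 0, 100]
  ]
}}

```text
clock: 27.52
eef_pos: [0.4909, 0.0444, 0.1532]
eef_rot: [[0.985, 0.175, 0.0], [0.175, -0.985, 0.0], [0.0, -0.0, -1.0]]
ft_force: [1.0, 0.9, -0.5]
opening: 0.0869
grasp_force: 0.0
```

Emit:
{"api": "drive_tool", "payload": {
  "increments": [
    [0, 0, -1.56, -0.375, 3.45, 0, 100],
    [0, 0, -1.56, -0.375, 3.45, 0, 100],
    [0, 0, -1.56, -0.375, 3.45, 0, 100],
    [0, 0, -1.56, -0.375, 3.45, 0, 100],
    [0, 0, -1.56, -0.375, 3.45, 0, 100]
  ]
}}

```text
clock: 27.93
eef_pos: [0.472, 0.2168, 0.1529]
eef_rot: [[0.999, 0.04, -0.0], [0.04, -0.999, -0.0], [-0.0, 0.0, -1.0]]
ft_force: [1.8, 0.5, -0.1]
opening: 0.0869
grasp_force: 0.0
```

Emit:
{"api": "drive_tool", "payload": {
  "increments": [
    [0, 0, -1.56, -0.375, 3.45, 0, 100],
    [0, 0, -1.56, -0.375, 3.45, 0, 100],
    [0, 0, -1.56, -0.375, 3.45, 0, 100],
    [0, 0, -1.56, -0.375, 3.45, 0, 100],
    [0, 0, -1.56, -0.375, 3.45, 0, 100]
  ]
}}

```text
clock: 28.35
eef_pos: [0.453, 0.3893, 0.1525]
eef_rot: [[0.995, -0.096, -0.001], [-0.096, -0.995, -0.001], [-0.0, 0.001, -1.0]]
ft_force: [-0.1, -0.2, 0.5]
opening: 0.0869
grasp_force: 0.0
```

Emit:
{"api": "drive_tool", "payload": {
  "increments": [
    [0, 0, 0, 0, 0, -3, 100],
    [0, 0, 0, 0, 0, -3, 100],
    [0, 0, 0, 0, 0, -3, 100],
    [0, 0, 0, 0, 0, 0, 100],
    [0, 0, 0, 0, 0, 0, 100]
  ]
}}

```text
clock: 28.77
eef_pos: [0.4526, 0.3865, 0.0615]
eef_rot: [[0.995, -0.095, -0.003], [-0.095, -0.995, -0.004], [-0.002, 0.004, -1.0]]
ft_force: [0.9, 0.4, 0.5]
opening: 0.0868
grasp_force: 0.0
```

```bash
python3 st.py
```

```text
28.8 [452.6 386.5  61.5] yaw -5.46 tilt [-0.15 -0.21]
```

Shift 2 mm forward, lower to the 17 mm test height and close gently.

Emit:
{"api": "drive_tool", "payload": {
  "increments": [
    [0, 0, 0, 0.15, 0.1, -2.2, 100],
    [0, 0, 0, 0, 0, -2.2, 100],
    [0, 0, 0, 0, 0, -1.95, 80],
    [0, 0, 0, 0, 0, 0, 60],
    [0, 0, 0, 0, 0, 0, 60]
  ],
  "grip_force": 8
}}

```text
clock: 29.18
eef_pos: [0.4559, 0.3888, 0.0009]
eef_rot: [[0.995, -0.096, 0.001], [-0.096, -0.995, 0.001], [0.001, -0.001, -1.0]]
ft_force: [-0.4, -0.1, -0.1]
opening: 0.0741
grasp_force: 0.0
```

Emit:
{"api": "drive_tool", "payload": {
  "increments": [
    [0, 0, 0, 0, 0, 0, 60],
    [0, 0, 0, 0, 0, 0, 60],
    [0, 0, 0, 0, 0, 0, 60],
    [0, 0, 0, 0, 0, 0, 60],
    [0, 0, 0, 0, 0, 0, 60]
  ]
}}

```text
clock: 29.6
eef_pos: [0.4556, 0.3886, 0.0004]
eef_rot: [[0.995, -0.095, 0.001], [-0.095, -0.995, 0.001], [0.001, -0.001, -1.0]]
ft_force: [0.5, 0.0, 1.0]
opening: 0.0529
grasp_force: 0.0
```

Emit:
{"api": "drive_tool", "payload": {
  "increments": [
    [0, 0, 0, 0, 0, 0, 60],
    [0, 0, 0, 0, 0, 0, 60],
    [0, 0, 0, 0, 0, 0, 60]
  ]
}}

```text
clock: 29.85
eef_pos: [0.4552, 0.3883, -0.0004]
eef_rot: [[0.995, -0.096, -0.0], [-0.096, -0.995, -0.0], [-0.0, 0.0, -1.0]]
ft_force: [1.0, 0.3, -0.4]
opening: 0.0521
grasp_force: 0.0
```

Case 2 is shallow: the fingers closed past 56 mm. I'll test case 1 the same way before stacking, at about (0.453, 0.267), yaw 23.3.

Emit:
{"api": "drive_tool", "payload": {
  "increments": [
    [0, 0, 0, 0, 0, 0, 100],
    [0, 0, 0, 0, 0, 2, 100],
    [0, 0, 0, 0, 0, 3, 100],
    [0, 0, 5.8, 0, -2.42, 0.5, 100],
    [0, 0, 5.8, 0, -2.42, 0, 100]
  ]
}}

```text
clock: 30.27
eef_pos: [0.4566, 0.342, 0.0571]
eef_rot: [[0.993, 0.114, 0.004], [0.114, -0.993, 0.003], [0.004, -0.003, -1.0]]
ft_force: [1.0, -0.9, -0.4]
opening: 0.0779
grasp_force: 0.0
```

Emit:
{"api": "drive_tool", "payload": {
  "increments": [
    [0, 0, 5.8, 0, -2.42, 0, 100],
    [0, 0, 5.8, 0, -2.42, 0, 100],
    [0, 0, 5.6, 0, -2.42, 0, 100],
    [0, 0, 0, 0, 0, 0, 100],
    [0, 0, 0, 0, 0, 0, 100]
  ]
}}

```text
clock: 30.68
eef_pos: [0.4556, 0.266, 0.0548]
eef_rot: [[0.92, 0.392, -0.0], [0.392, -0.92, 0.001], [0.0, -0.001, -1.0]]
ft_force: [0.3, 0.6, -0.3]
opening: 0.0872
grasp_force: 0.0
```

```bash
python3 st.py
```

```text
30.7 [455.6 266.   54.8] yaw 23.1 tilt [-0.    0.03]
```

Emit:
{"api": "drive_tool", "payload": {
  "increments": [
    [0, 0, 0, -0.2, 0.1, -2.0, 100],
    [0, 0, 0, 0, 0, -2.0, 100],
    [0, 0, 0, 0, 0, -1.6, 80],
    [0, 0, 0, 0, 0, 0, 60],
    [0, 0, 0, 0, 0, 0, 60]
  ]
}}

```text
clock: 31.1
eef_pos: [0.4526, 0.2689, -0.002]
eef_rot: [[0.918, 0.397, -0.001], [0.397, -0.918, -0.001], [-0.002, 0.001, -1.0]]
ft_force: [0.5, -0.1, 0.3]
opening: 0.0743
grasp_force: 0.0
```

Emit:
{"api": "drive_tool", "payload": {
  "increments": [
    [0, 0, 0, 0, 0, 0, 60],
    [0, 0, 0, 0, 0, 0, 60],
    [0, 0, 0, 0, 0, 0, 60],
    [0, 0, 0, 0, 0, 0, 60],
    [0, 0, 0, 0, 0, 0, 60]
  ]
}}

```text
clock: 31.52
eef_pos: [0.4536, 0.2686, -0.0008]
eef_rot: [[0.918, 0.396, 0.001], [0.396, -0.918, 0.001], [0.001, -0.0, -1.0]]
ft_force: [0.8, -0.2, -0.5]
opening: 0.053
grasp_force: 0.0
```

Emit:
{"api": "drive_tool", "payload": {
  "increments": [
    [0, 0, 0, 0, 0, 0, 60],
    [0, 0, 0, 0, 0, 0, 60]
  ]
}}

```text
clock: 31.68
eef_pos: [0.4533, 0.2683, -0.0012]
eef_rot: [[0.918, 0.396, 0.0], [0.396, -0.918, 0.0], [0.0, -0.0, -1.0]]
ft_force: [-0.4, 0.1, -0.1]
opening: 0.0524
grasp_force: 0.0
```

Case 1 is shallow too. I'll take it now: open, lower to TCP z ≈ −0.0165 and grip.

Emit:
{"api": "drive_tool", "payload": {
  "increments": [
    [0, 0, 0, 0, 0, 0, 90],
    [0, 0, 0, 0, 0, 0, 90],
    [0, 0, 0, 0, 0, 0, 90],
    [0, 0, 0, 0, 0, 0, 90],
    [0, 0, 0, 0, 0, 0, 90]
  ]
}}

```text
clock: 32.1
eef_pos: [0.4532, 0.2683, -0.0015]
eef_rot: [[0.918, 0.396, -0.0], [0.396, -0.918, -0.0], [-0.0, 0.0, -1.0]]
ft_force: [0.0, 0.1, -0.2]
opening: 0.075
grasp_force: 0.0
```

Emit:
{"api": "drive_tool", "payload": {
  "increments": [
    [0, 0, 0, 0, 0, -0.8, 90],
    [0, 0, 0, 0, 0, -0.7, 90],
    [0, 0, 0, 0, 0, 0, 60],
    [0, 0, 0, 0, 0, 0, 55],
    [0, 0, 0, 0, 0, 0, 55]
  ],
  "grip_force": 20
}}

```text
clock: 32.52
eef_pos: [0.4532, 0.2681, -0.0167]
eef_rot: [[0.918, 0.396, -0.0], [0.396, -0.918, -0.001], [-0.001, 0.0, -1.0]]
ft_force: [0.6, -0.3, -0.2]
opening: 0.0654
grasp_force: 0.0
```

Emit:
{"api": "drive_tool", "payload": {
  "increments": [
    [0, 0, 0, 0, 0, 0, 55],
    [0, 0, 0, 0, 0, 0, 55],
    [0, 0, 0, 0, 0, 0, 55],
    [0, 0, 0, 0, 0, 0, 55],
    [0, 0, 0, 0, 0, 0, 55]
  ]
}}

```text
clock: 32.93
eef_pos: [0.4534, 0.2683, -0.0163]
eef_rot: [[0.918, 0.396, 0.0], [0.396, -0.918, 0.0], [0.0, 0.0, -1.0]]
ft_force: [-0.3, -0.3, 0.6]
opening: 0.0557
grasp_force: 20.0
```

Emit:
{"api": "drive_tool", "payload": {
  "increments": [
    [0, 0, 0, 0, 0, 1.5, 50],
    [0, 0, 0, 0, 0, 4, 50],
    [0, 0, 0, 0, 0, 4, 50],
    [0, 0, 0, 0, 0, 4, 50],
    [0, 0, 0, 0, 0, 3, 50]
  ]
}}

```text
clock: 33.35
eef_pos: [0.454, 0.2685, 0.1519]
eef_rot: [[0.918, 0.395, 0.002], [0.395, -0.918, 0.002], [0.003, -0.001, -1.0]]
ft_force: [0.8, 0.5, -0.7]
opening: 0.0558
grasp_force: 20.0
```

Emit:
{"api": "drive_tool", "payload": {
  "increments": [
    [0, 0, 0.5, 0.1, -3.5, 0, 50],
    [0, 0, 0.5, 0.1, -3.5, 0, 50],
    [0, 0, 0.5, 0.1, -3.5, 0, 50],
    [0, 0, 0.5, 0.1, -3.5, 0, 50],
    [0, 0, 0.4, 0.1, -3.5, 0, 50]
  ]
}}

```text
clock: 33.77
eef_pos: [0.4578, 0.0917, 0.1486]
eef_rot: [[0.901, 0.435, -0.0], [0.435, -0.901, 0.001], [0.0, -0.001, -1.0]]
ft_force: [-0.0, 0.1, -1.5]
opening: 0.0562
grasp_force: 20.0
```

Emit:
{"api": "drive_tool", "payload": {
  "increments": [
    [0, 0, 0, 0.1, -3.5, 0, 50],
    [0, 0, 0, 0.5, -3.5, 0, 50],
    [0, 0, 0, 1, -3.5, 0, 50],
    [0, 0, 0, 1.5, -3.5, 0, 50],
    [0, 0, 0, 1.8, -3.5, 0, 50]
  ]
}}

```text
clock: 34.18
eef_pos: [0.507, -0.0831, 0.149]
eef_rot: [[0.901, 0.434, 0.001], [0.434, -0.901, 0.003], [0.002, -0.002, -1.0]]
ft_force: [1.0, 0.7, -0.9]
opening: 0.0558
grasp_force: 20.0
```

Emit:
{"api": "drive_tool", "payload": {
  "increments": [
    [0, 0, 0, 1.8, -3.5, 0, 50],
    [0, 0, 0, 1.8, -3.4, 0, 50],
    [0, 0, 0, 1.8, -3.4, 0, 50],
    [0, 0, 0, 1.5, -3.4, 0, 50],
    [0, 0, 0, 0.6, -3, 0, 50]
  ]
}}

```text
clock: 34.6
eef_pos: [0.5838, -0.2503, 0.1477]
eef_rot: [[0.9, 0.435, -0.0], [0.435, -0.9, -0.001], [-0.001, 0.001, -1.0]]
ft_force: [0.4, -0.2, -0.2]
opening: 0.0555
grasp_force: 20.0
```

Emit:
{"api": "drive_tool", "payload": {
  "increments": [
    [0, 0, 0, 0, -2.5, 0, 50],
    [0, 0, 0, 0, 0, 0, 50],
    [0, 0, 0, 0, 0, 0, 50],
    [0, 0, 0, 0, 0, 0, 50],
    [0, 0, 0, 0, 0, 0, 50]
  ]
}}

```text
clock: 35.02
eef_pos: [0.5827, -0.2717, 0.1483]
eef_rot: [[0.9, 0.436, 0.0], [0.436, -0.9, 0.001], [0.001, -0.001, -1.0]]
ft_force: [0.6, 0.1, -1.7]
opening: 0.056
grasp_force: 20.0
```

```bash
cat > held.py <<'E'
import sys
from h import *
off=float(sys.argv[1]) # lid height above TCP z
s,i,w=wl("held")
p=np.array(s["eef_pos"]);R=np.array(s["eef_rot"]);yaw=np.degrees(np.arctan2(R[1,0],R[0,0]))
edge_fit(w,i,p[2]+off,p[:2],yaw,ch=1)
E
python3 held.py 0.0303
```

```text
t 35.02 pos [ 0.5827 -0.2717  0.1483] yaw 25.85 F [ 0.6  0.1 -1.7] op 0.056 j [-0.31  0.46  0.94  1.57 -0.38  1.31 -0.44]
{'+u': [51.74, -12.95, 19.0], '+v': [26.25, -0.0, 5.0], '-v': [23.6, 6.38, 8.0]}
z 0.17864508963943077 c [ 0.5822 -0.2705] L None W 49.852134146341484 yaw 22.66
```

Run:
```python
from h import *
w=cv2.imread("pics/held.png").astype(int);i=vision.camera_info("wrist");s=arm.read_state()
p=np.array(s["eef_pos"]);R=np.array(s["eef_rot"])
for c in(232,244,256,268,276): print(c,[int(v) for v in w[135:172,c].mean(1)])
for d in(46,47,48,49,50): print(d,proj("wrist",(*(p+R[:,0]*d/1000)[:2],p[2]+.0303),i).round(1))
print(round(float(np.hypot(0,0)),1),[proj("wrist",(*(np.array([.5803,-.2781])+np.array([.901,.434])*d),.074),i).round(1) for d in(.048,-.048)])
```

```text
232 [125, 126, 127, 126, 125, 125, 126, 125, 126, 127, 136, 156, 164, 167, 170, 170, 171, 170, 169, 168, 163, 144, 125, 120, 130, 145, 156, 162, 168, 169, 168, 168, 168, 168, 169, 168, 169]
244 [128, 127, 128, 127, 128, 124, 128, 126, 125, 122, 135, 153, 166, 170, 170, 170, 171, 171, 170, 169, 171, 170, 169, 162, 146, 147, 156, 163, 167, 168, 168, 168, 171, 168, 169, 169, 169]
256 [127, 128, 129, 126, 126, 125, 127, 125, 124, 117, 129, 152, 164, 169, 171, 170, 172, 171, 169, 170, 171, 170, 168, 160, 145, 147, 157, 164, 168, 168, 168, 169, 168, 169, 170, 169, 169]
268 [126, 124, 127, 128, 126, 125, 126, 127, 122, 117, 128, 150, 164, 168, 170, 170, 169, 169, 169, 172, 170, 170, 167, 161, 144, 146, 156, 163, 167, 167, 168, 169, 168, 168, 170, 169, 168]
276 [126, 125, 127, 125, 126, 125, 125, 126, 123, 120, 131, 151, 164, 169, 169, 170, 170, 169, 170, 169, 165, 147, 126, 122, 132, 143, 156, 163, 167, 169, 167, 171, 171, 169, 169, 168, 169]
46 [252.5 160.3]
47 [252.5 158.5]
48 [252.5 156.7]
49 [252.5 154.8]
50 [252.5 153. ]
0.0 [array([258.6, 145.5]), array([258. , 242.2])]
```

Run:
```python
from h import *
w=cv2.imread("pics/w8.png").astype(int)
for c in(232,244,256,268,276): print(c,[int(v) for v in w[140:172,c].mean(1)])
i=vision.camera_info("wrist");s=arm.read_state();p=np.array(s["eef_pos"]);R=np.array(s["eef_rot"])
for d in(46,47,48,49,50): print(d,proj("wrist",(*(p+R[:,0]*d/1000)[:2],p[2]+.037),i).round(1))
```

```text
232 [141, 139, 139, 142, 139, 140, 140, 143, 142, 141, 142, 139, 143, 141, 141, 136, 131, 133, 142, 157, 171, 179, 182, 186, 184, 186, 187, 185, 184, 185, 186, 185]
244 [141, 140, 143, 142, 144, 141, 142, 143, 142, 141, 140, 143, 140, 142, 140, 128, 104, 99, 129, 156, 170, 178, 183, 186, 186, 185, 186, 186, 184, 185, 185, 185]
256 [143, 142, 142, 143, 142, 140, 140, 140, 139, 141, 140, 140, 140, 138, 139, 126, 104, 99, 131, 154, 171, 177, 182, 184, 187, 186, 184, 186, 187, 184, 185, 185]
268 [141, 140, 142, 140, 139, 141, 142, 142, 143, 139, 141, 142, 142, 139, 141, 129, 105, 99, 129, 157, 171, 178, 183, 183, 186, 185, 186, 185, 186, 186, 185, 185]
276 [140, 141, 142, 142, 143, 141, 141, 141, 143, 140, 142, 142, 141, 142, 139, 137, 131, 130, 140, 156, 171, 177, 183, 185, 184, 185, 184, 185, 186, 185, 186, 186]
46 [252.4 162.4]
47 [252.4 160.5]
48 [252.4 158.5]
49 [252.4 156.6]
50 [252.4 154.7]
```

Compared with case 3, this case sits about 1.7 mm back along the tool axis. I'll compensate: target TCP (0.5818, −0.2774), release height about 0.0577.

Emit:
{"api": "drive_tool", "payload": {
  "increments": [
    [0, 0, -0.1, -0.09, -0.57, -2, 50],
    [0, 0, 0, 0, 0, -3, 50],
    [0, 0, 0, 0, 0, -2, 50],
    [0, 0, 0, 0, 0, -1, 50],
    [0, 0, 0, 0, 0, 0, 50]
  ]
}}

```text
clock: 35.48
eef_pos: [0.5803, -0.2769, 0.0662]
eef_rot: [[0.901, 0.434, -0.004], [0.434, -0.901, 0.002], [-0.003, -0.004, -1.0]]
ft_force: [0.3, 0.6, -0.8]
opening: 0.0557
grasp_force: 20.0
```

Emit:
{"api": "drive_tool", "payload": {
  "increments": [
    [0, 0, 0, 0, 0, 0, 50],
    [0, 0, 0, 0, 0, 0, 50],
    [0, 0, 0, 0, 0, 0, 50],
    [0, 0, 0, 0, 0, 0, 50]
  ]
}}

```text
clock: 35.82
eef_pos: [0.5823, -0.2798, 0.07]
eef_rot: [[0.902, 0.433, 0.002], [0.433, -0.902, -0.001], [0.002, 0.002, -1.0]]
ft_force: [-1.7, 0.1, -1.2]
opening: 0.056
grasp_force: 20.0
```

```bash
python3 st.py
```

```text
35.8 [ 582.3 -279.8   70. ] yaw 25.63 tilt [ 0.13 -0.04]
```

Emit:
{"api": "drive_tool", "payload": {
  "increments": [
    [0, 0, 0, -0.03, 0.22, -0.5, 50],
    [0, 0, 0, 0, 0, -0.45, 50],
    [0, 0, 0, 0, 0, 0, 50],
    [0, 0, 0, 0, 0, 0, 50],
    [0, 0, 0, 0, 0, 0, 50]
  ]
}}

```text
clock: 36.23
eef_pos: [0.5809, -0.2773, 0.0589]
eef_rot: [[0.902, 0.432, -0.0], [0.432, -0.902, -0.0], [-0.0, -0.0, -1.0]]
ft_force: [-1.3, -0.6, -0.1]
opening: 0.0561
grasp_force: 20.0
```

Emit:
{"api": "drive_tool", "payload": {
  "increments": [
    [0, 0, 0, 0, 0, 0, 50],
    [0, 0, 0, 0, 0, 0, 50]
  ]
}}

```text
clock: 36.4
eef_pos: [0.5811, -0.2774, 0.0592]
eef_rot: [[0.902, 0.432, 0.0], [0.432, -0.902, -0.0], [0.0, 0.0, -1.0]]
ft_force: [-0.2, 0.2, -0.8]
opening: 0.0555
grasp_force: 20.0
```

Emit:
{"api": "drive_tool", "payload": {
  "increments": [
    [0, 0, 0, 0.06, 0, -0.1, 50],
    [0, 0, 0, 0, 0, 0, 50],
    [0, 0, 0, 0, 0, 0, 50]
  ]
}}

```text
clock: 36.65
eef_pos: [0.5816, -0.2772, 0.058]
eef_rot: [[0.902, 0.432, -0.0], [0.432, -0.902, -0.0], [-0.0, -0.0, -1.0]]
ft_force: [-0.4, -0.4, -1.6]
opening: 0.0558
grasp_force: 20.0
```

Emit:
{"api": "drive_tool", "payload": {
  "increments": [
    [0, 0, 0, 0, 0, -0.08, 50],
    [0, 0, 0, 0, 0, 0, 50],
    [0, 0, 0, 0, 0, 0, 50]
  ]
}}

```text
clock: 36.9
eef_pos: [0.5818, -0.2773, 0.0578]
eef_rot: [[0.902, 0.432, 0.0], [0.432, -0.902, 0.0], [0.0, 0.0, -1.0]]
ft_force: [-0.4, 1.7, 3.9]
opening: 0.056
grasp_force: 20.0
```

Contact. I'll release, back off and check.

Emit:
{"api": "drive_tool", "payload": {
  "increments": [
    [0, 0, 0, 0, 0, 0.03, 85],
    [0, 0, 0, 0, 0, 0, 85],
    [0, 0, 0, 0, 0, 0, 85],
    [0, 0, 0, 0, 0, 0, 85],
    [0, 0, 0, 0, 0, 0, 85]
  ]
}}

```text
clock: 37.32
eef_pos: [0.5816, -0.2772, 0.0574]
eef_rot: [[0.902, 0.432, -0.0], [0.432, -0.902, -0.0], [-0.0, 0.0, -1.0]]
ft_force: [0.2, 0.8, 0.7]
opening: 0.073
grasp_force: 0.0
```

Emit:
{"api": "drive_tool", "payload": {
  "increments": [
    [0, 0, 0, 0, 0, 1.5, 100],
    [0, 0, 0, 0, 0, 3, 100],
    [0, 0, 0, 0, 0, 4, 100],
    [0, 0, 0, -2.7, -1.3, 1.5, 100],
    [0, 0, 0, -2.7, -1.3, 0, 100]
  ]
}}

```text
clock: 37.73
eef_pos: [0.5309, -0.3047, 0.1632]
eef_rot: [[0.9, 0.435, 0.008], [0.435, -0.9, -0.004], [0.005, 0.007, -1.0]]
ft_force: [-0.4, -1.4, 0.9]
opening: 0.0867
grasp_force: 0.0
```

Emit:
{"api": "drive_tool", "payload": {
  "increments": [
    [0, 0, 0, -2.7, -1.3, 0, 100],
    [0, 0, 0, -1.8, -0.9, 0, 100],
    [0, 0, 0, 0, 0, 0, 100],
    [0, 0, 0, 0, 0, 0, 100],
    [0, 0, 0, 0, 0, 0, 100]
  ]
}}

```text
clock: 38.15
eef_pos: [0.4837, -0.3247, 0.1584]
eef_rot: [[0.901, 0.433, 0.002], [0.433, -0.901, 0.0], [0.002, 0.001, -1.0]]
ft_force: [0.8, 1.2, -0.2]
opening: 0.087
grasp_force: 0.0
```

Run:
```python
from h import *
s,i,w=wl("w10")
for z,L in((.074,"deep"),(.088,"flat")):
  print(L);edge_fit(w,i,z,(.5803,-.2781),25.7,ch=1)
p=proj("wrist",(.5803,-.2781,.088),i).astype(int);print(p)
x0=p[0]-60;y0=max(0,p[1]-70)
cv2.imwrite("pics/w10c.png",cv2.resize(w[y0:y0+110,x0:x0+120],None,fx=5,fy=5,interpolation=cv2.INTER_CUBIC));print(x0,y0)
```

```text
t 38.15 pos [ 0.4837 -0.3247  0.1584] yaw 25.66 F [ 0.8  1.2 -0.2] op 0.087 j [-0.3   0.31  1.02  1.71 -0.28  1.27 -0.34]
deep
{'-u': [47.55, -0.05, 30.0], '+v': [27.8, -0.35, 33.0], '-v': [29.0, 0.04, 33.0]}
z 0.074 c [ 0.5806 -0.2786] L None W 56.80303030303029 yaw 25.51
flat
{'-u': [47.06, -0.19, 25.0], '+v': [26.3, -0.16, 33.0], '-v': [27.52, 0.11, 33.0]}
z 0.088 c [ 0.5806 -0.2787] L None W 53.818181818181806 yaw 25.57
[252  68]
192 0
```

View pics/w10c.png

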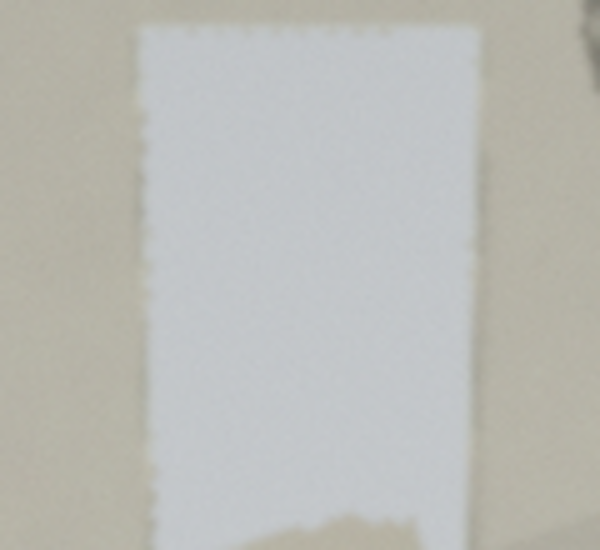

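The pile is flush to within about half a millimetre (the shallow case's lid fills crop columns 140–478, and no lower edge sticks out). Next is case 2.

Emit:
{"api": "drive_tool", "payload": {
  "increments": [
    [0, 0, -1.56, -0.14, 3.56, 0, 100],
    [0, 0, -1.56, -0.14, 3.56, 0, 100],
    [0, 0, -1.56, -0.14, 3.56, 0, 100],
    [0, 0, -1.56, -0.14, 3.56, 0, 100],
    [0, 0, -1.56, -0.14, 3.56, 0, 100]
  ]
}}

```text
clock: 38.62
eef_pos: [0.4762, -0.1449, 0.1578]
eef_rot: [[0.952, 0.306, 0.0], [0.306, -0.952, -0.001], [0.0, 0.001, -1.0]]
ft_force: [0.6, -0.4, 0.0]
opening: 0.087
grasp_force: 0.0
```

Emit:
{"api": "drive_tool", "payload": {
  "increments": [
    [0, 0, -1.56, -0.14, 3.56, 0, 100],
    [0, 0, -1.56, -0.14, 3.56, 0, 100],
    [0, 0, -1.56, -0.14, 3.56, 0, 100],
    [0, 0, -1.56, -0.14, 3.56, 0, 100],
    [0, 0, -1.56, -0.14, 3.56, 0, 100]
  ]
}}

```text
clock: 39.03
eef_pos: [0.4688, 0.0337, 0.1582]
eef_rot: [[0.985, 0.174, 0.001], [0.174, -0.985, 0.0], [0.001, -0.0, -1.0]]
ft_force: [0.2, 0.4, -0.2]
opening: 0.0868
grasp_force: 0.0
```

Emit:
{"api": "drive_tool", "payload": {
  "increments": [
    [0, 0, -1.56, -0.14, 3.56, 0, 100],
    [0, 0, -1.56, -0.14, 3.56, 0, 100],
    [0, 0, -1.56, -0.14, 3.56, 0, 100],
    [0, 0, -1.56, -0.14, 3.56, 0, 100],
    [0, 0, -1.56, -0.14, 3.56, 0, 100]
  ]
}}

```text
clock: 39.45
eef_pos: [0.4613, 0.2119, 0.1578]
eef_rot: [[0.999, 0.039, 0.0], [0.039, -0.999, 0.0], [0.0, -0.0, -1.0]]
ft_force: [1.5, 0.1, 0.5]
opening: 0.0871
grasp_force: 0.0
```

Emit:
{"api": "drive_tool", "payload": {
  "increments": [
    [0, 0, -1.56, -0.14, 3.56, 0, 100],
    [0, 0, -1.56, -0.14, 3.56, 0, 100],
    [0, 0, -1.56, -0.14, 3.56, 0, 100],
    [0, 0, -1.56, -0.14, 3.56, 0, 100],
    [0, 0, -1.56, -0.14, 3.56, 0, 100]
  ]
}}

```text
clock: 39.87
eef_pos: [0.4537, 0.39, 0.1573]
eef_rot: [[0.995, -0.096, -0.0], [-0.096, -0.995, -0.0], [-0.0, 0.0, -1.0]]
ft_force: [1.3, -0.5, 0.4]
opening: 0.0867
grasp_force: 0.0
```

Emit:
{"api": "drive_tool", "payload": {
  "increments": [
    [0, 0, 0, 0, 0, -4, 100],
    [0, 0, 0, 0, 0, -4, 100],
    [0, 0, 0, 0, 0, -4, 100],
    [0, 0, 0, 0, 0, 0, 100],
    [0, 0, 0, 0, 0, 0, 100]
  ]
}}

```text
clock: 40.28
eef_pos: [0.4529, 0.3863, 0.0357]
eef_rot: [[0.995, -0.096, -0.003], [-0.096, -0.995, -0.004], [-0.003, 0.005, -1.0]]
ft_force: [0.1, 0.5, -0.1]
opening: 0.087
grasp_force: 0.0
```

Emit:
{"api": "drive_tool", "payload": {
  "increments": [
    [0, 0, 0, 0, 0, 0, 100],
    [0, 0, 0, 0, 0, 0, 100]
  ]
}}

```text
clock: 40.45
eef_pos: [0.4566, 0.3886, 0.0408]
eef_rot: [[0.995, -0.097, 0.004], [-0.097, -0.995, 0.004], [0.003, -0.004, -1.0]]
ft_force: [0.1, 0.4, 0.1]
opening: 0.0873
grasp_force: 0.0
```

```bash
python3 st.py
```

```text
40.5 [456.6 388.6  40.8] yaw -5.57 tilt [0.2  0.22]
```

Emit:
{"api": "drive_tool", "payload": {
  "increments": [
    [0, 0, 0, -0.07, 0, -2.2, 95],
    [0, 0, 0, 0, 0, -1.8, 90],
    [0, 0, 0, 0, 0, -1.2, 90],
    [0, 0, 0, 0, 0, 0, 90],
    [0, 0, 0, 0, 0, 0, 90]
  ]
}}

```text
clock: 40.87
eef_pos: [0.4545, 0.3872, -0.0133]
eef_rot: [[0.995, -0.097, 0.001], [-0.097, -0.995, 0.001], [0.001, -0.001, -1.0]]
ft_force: [0.8, 0.9, 0.0]
opening: 0.0786
grasp_force: 0.0
```

Emit:
{"api": "drive_tool", "payload": {
  "increments": [
    [0, 0, 0, 0, 0, 0, 90],
    [0, 0, 0, 0, 0, 0, 90],
    [0, 0, 0, 0, 0, 0, 90]
  ]
}}

```text
clock: 41.12
eef_pos: [0.4547, 0.3874, -0.0132]
eef_rot: [[0.995, -0.097, 0.001], [-0.097, -0.995, 0.001], [0.001, -0.002, -1.0]]
ft_force: [0.2, -0.3, -0.1]
opening: 0.0781
grasp_force: 0.0
```

Emit:
{"api": "drive_tool", "payload": {
  "increments": [
    [0, 0, 0, 0, 0, -0.3, 60],
    [0, 0, 0, 0, 0, 0, 55],
    [0, 0, 0, 0, 0, 0, 55],
    [0, 0, 0, 0, 0, 0, 55],
    [0, 0, 0, 0, 0, 0, 55]
  ],
  "grip_force": 20
}}

```text
clock: 41.53
eef_pos: [0.4539, 0.3869, -0.0174]
eef_rot: [[0.995, -0.097, 0.0], [-0.097, -0.995, 0.0], [-0.0, -0.0, -1.0]]
ft_force: [0.4, -0.5, -0.7]
opening: 0.0555
grasp_force: 20.0
```

Emit:
{"api": "drive_tool", "payload": {
  "increments": [
    [0, 0, 0, 0, 0, 0, 55],
    [0, 0, 0, 0, 0, 0, 55],
    [0, 0, 0, 0, 0, 0, 55],
    [0, 0, 0, 0, 0, 0, 55]
  ]
}}

```text
clock: 41.87
eef_pos: [0.4539, 0.3868, -0.0174]
eef_rot: [[0.995, -0.097, -0.0], [-0.097, -0.995, -0.0], [-0.0, 0.0, -1.0]]
ft_force: [-0.1, 0.9, 0.3]
opening: 0.0557
grasp_force: 20.0
```

Emit:
{"api": "drive_tool", "payload": {
  "increments": [
    [0, 0, 0, 0, 0, 1.5, 50],
    [0, 0, 0, 0, 0, 4, 50],
    [0, 0, 0, 0, 0, 4, 50],
    [0, 0, 0, 0, 0, 4, 50],
    [0, 0, 0, 0, 0, 3, 50]
  ]
}}

```text
clock: 42.28
eef_pos: [0.4547, 0.3868, 0.1509]
eef_rot: [[0.995, -0.098, 0.002], [-0.098, -0.995, 0.002], [0.002, -0.002, -1.0]]
ft_force: [0.6, 0.3, -1.7]
opening: 0.0561
grasp_force: 20.0
```

Emit:
{"api": "drive_tool", "payload": {
  "increments": [
    [0, 0, 1.5, 0.1, -3.6, 0, 50],
    [0, 0, 1.5, 0.1, -3.6, 0, 50],
    [0, 0, 1.5, 0.1, -3.6, 0, 50],
    [0, 0, 1.5, 0.1, -3.6, 0, 50],
    [0, 0, 1.5, 0.1, -3.6, 0, 50]
  ]
}}

```text
clock: 42.7
eef_pos: [0.4585, 0.2047, 0.1473]
eef_rot: [[0.999, 0.035, -0.001], [0.035, -0.999, -0.0], [-0.001, 0.0, -1.0]]
ft_force: [0.8, 0.1, -1.1]
opening: 0.0555
grasp_force: 20.0
```

Emit:
{"api": "drive_tool", "payload": {
  "increments": [
    [0, 0, 1.5, 0.1, -3.6, 0, 50],
    [0, 0, 1.5, 0.1, -3.6, 0, 50],
    [0, 0, 1.5, 0.1, -3.6, 0, 50],
    [0, 0, 1.5, 0.1, -3.6, 0, 50],
    [0, 0, 1.5, 0.1, -3.6, 0, 50]
  ]
}}

```text
clock: 43.12
eef_pos: [0.4633, 0.0248, 0.1474]
eef_rot: [[0.986, 0.165, -0.0], [0.165, -0.986, 0.001], [-0.0, -0.001, -1.0]]
ft_force: [0.7, 0.2, -0.7]
opening: 0.056
grasp_force: 20.0
```

Emit:
{"api": "drive_tool", "payload": {
  "increments": [
    [0, 0, 1.5, 1.0, -3.6, 0, 50],
    [0, 0, 1.5, 1.4, -3.6, 0, 50],
    [0, 0, 1.5, 1.6, -3.6, 0, 50],
    [0, 0, 1.5, 1.8, -3.5, 0, 50],
    [0, 0, 1.5, 1.8, -3.5, 0, 50]
  ]
}}

```text
clock: 43.53
eef_pos: [0.5404, -0.1527, 0.1478]
eef_rot: [[0.956, 0.293, 0.001], [0.293, -0.956, 0.001], [0.001, -0.001, -1.0]]
ft_force: [-0.1, 0.7, -0.1]
opening: 0.0557
grasp_force: 20.0
```

Emit:
{"api": "drive_tool", "payload": {
  "increments": [
    [0, 0, 1.5, 0, 0, 0, 50],
    [0, 0, 0, 0, 0, 0, 50],
    [0, 0, 0, 0, 0, 0, 50],
    [0, 0, 0, 0, 0, 0, 50],
    [0, 0, 0, 0, 0, 0, 50]
  ]
}}

```text
clock: 43.95
eef_pos: [0.5399, -0.1492, 0.1477]
eef_rot: [[0.948, 0.318, 0.0], [0.318, -0.948, 0.002], [0.001, -0.002, -1.0]]
ft_force: [-0.5, -0.0, -0.3]
opening: 0.056
grasp_force: 20.0
```

```bash
python3 held.py 0.0303
python3 - <<'E'
from h import *
w=cv2.imread("pics/held.png").astype(int);i=vision.camera_info("wrist");s=arm.read_state()
p=np.array(s["eef_pos"]);R=np.array(s["eef_rot"])
for c in(232,244,256,268,276): print(c,[int(v) for v in w[145:172,c].mean(1)])
for d in(46,48,50): print(d,proj("wrist",(*(p+R[:,0]*d/1000)[:2],p[2]+.0303),i).round(1))
E
```

```text
t 43.95 pos [ 0.5399 -0.1492  0.1477] yaw 18.55 F [-0.5 -0.  -0.3] op 0.056 j [-0.63  0.24  0.98  1.78 -0.21  1.23 -0.84]
{'+u': [46.04, -0.62, 23.0], '+v': [26.02, 0.33, 10.0], '-v': [24.08, 6.54, 8.0]}
z 0.17803663718581883 c [ 0.5396 -0.1483] L None W 50.097584333905104 yaw 15.44
232 [137, 137, 137, 136, 137, 136, 135, 137, 137, 136, 135, 131, 125, 128, 136, 155, 167, 174, 178, 180, 179, 179, 180, 178, 180, 181, 181]
244 [137, 136, 135, 136, 136, 136, 136, 138, 137, 136, 138, 138, 133, 136, 141, 156, 167, 173, 176, 180, 181, 181, 179, 179, 181, 179, 182]
256 [137, 136, 138, 134, 137, 135, 135, 135, 135, 136, 136, 136, 136, 134, 139, 155, 168, 175, 178, 180, 181, 181, 181, 180, 181, 179, 180]
268 [137, 137, 137, 138, 138, 139, 138, 137, 138, 137, 135, 137, 136, 137, 140, 155, 168, 175, 179, 180, 178, 180, 182, 180, 180, 181, 180]
276 [138, 136, 138, 137, 135, 137, 136, 137, 136, 136, 135, 131, 126, 128, 140, 153, 167, 175, 176, 177, 180, 180, 178, 179, 181, 179, 180]
46 [252.3 160.5]
48 [252.3 156.8]
50 [252.3 153.1]
```

This case's offset is the same as for case 1. I'll go to TCP (0.5817, −0.2774), yaw 25.7, with contact expected at z ≈ 0.0706.

Emit:
{"api": "drive_tool", "payload": {
  "increments": [
    [0, 0, 1.8, 1.04, -3.2, 0, 50],
    [0, 0, 1.8, 1.05, -3.2, 0, 50],
    [0, 0, 1.8, 1.05, -3.2, 0, 50],
    [0, 0, 1.8, 1.04, -3.2, 0, 50],
    [0, 0, 0, 0, 0, -2, 50]
  ]
}}

```text
clock: 44.42
eef_pos: [0.5836, -0.2882, 0.132]
eef_rot: [[0.904, 0.428, 0.008], [0.428, -0.904, -0.009], [0.003, 0.011, -1.0]]
ft_force: [-0.5, -1.2, 0.2]
opening: 0.0561
grasp_force: 20.0
```

Emit:
{"api": "drive_tool", "payload": {
  "increments": [
    [0, 0, 0, 0, 0, -2, 50],
    [0, 0, 0, 0, 0, -1.5, 50],
    [0, 0, 0, 0, 0, -1, 50],
    [0, 0, 0, 0, 0, 0, 50],
    [0, 0, 0, 0, 0, 0, 50]
  ]
}}

```text
clock: 44.83
eef_pos: [0.582, -0.278, 0.0826]
eef_rot: [[0.901, 0.434, -0.0], [0.434, -0.901, 0.0], [0.0, -0.0, -1.0]]
ft_force: [0.2, -0.3, -1.1]
opening: 0.0559
grasp_force: 20.0
```

Emit:
{"api": "drive_tool", "payload": {
  "increments": [
    [0, 0, 0, 0, 0, 0, 50],
    [0, 0, 0, 0, 0, 0, 50],
    [0, 0, 0, 0, 0, 0, 50]
  ]
}}

```text
clock: 45.08
eef_pos: [0.5825, -0.2793, 0.0838]
eef_rot: [[0.901, 0.433, 0.002], [0.433, -0.902, -0.001], [0.001, 0.001, -1.0]]
ft_force: [-1.0, -0.1, -1.9]
opening: 0.0558
grasp_force: 20.0
```

```bash
python3 st.py
```

```text
45.1 [ 582.5 -279.3   83.8] yaw 25.64 tilt [ 0.1  -0.03]
```

Emit:
{"api": "drive_tool", "payload": {
  "increments": [
    [0, 0, 0, -0.06, 0.17, -0.6, 50],
    [0, 0, 0, 0, 0, -0.5, 50],
    [0, 0, 0, 0, 0, 0, 50],
    [0, 0, 0, 0, 0, 0, 50],
    [0, 0, 0, 0, 0, 0, 50]
  ]
}}

```text
clock: 45.5
eef_pos: [0.5809, -0.2775, 0.0713]
eef_rot: [[0.902, 0.432, -0.001], [0.432, -0.902, 0.0], [-0.001, -0.0, -1.0]]
ft_force: [-0.4, -0.3, -1.3]
opening: 0.0557
grasp_force: 20.0
```

Emit:
{"api": "drive_tool", "payload": {
  "increments": [
    [0, 0, 0, 0, 0, 0, 50],
    [0, 0, 0, 0, 0, 0, 50]
  ]
}}

```text
clock: 45.67
eef_pos: [0.5811, -0.2776, 0.0716]
eef_rot: [[0.902, 0.432, -0.0], [0.432, -0.902, -0.0], [-0.0, 0.0, -1.0]]
ft_force: [0.2, 0.0, -0.7]
opening: 0.0562
grasp_force: 20.0
```

Emit:
{"api": "drive_tool", "payload": {
  "increments": [
    [0, 0, 0, 0.06, 0.01, -0.07, 50],
    [0, 0, 0, 0, 0, 0, 50],
    [0, 0, 0, 0, 0, -0.07, 50],
    [0, 0, 0, 0, 0, 0, 50],
    [0, 0, 0, 0, 0, 0, 50]
  ]
}}

```text
clock: 46.08
eef_pos: [0.5819, -0.2774, 0.0706]
eef_rot: [[0.902, 0.432, 0.0], [0.432, -0.902, 0.0], [0.0, 0.0, -1.0]]
ft_force: [-0.6, 1.5, 2.3]
opening: 0.056
grasp_force: 20.0
```

Emit:
{"api": "drive_tool", "payload": {
  "increments": [
    [0, 0, 0, 0, 0, -0.04, 50],
    [0, 0, 0, 0, 0, 0, 50],
    [0, 0, 0, 0, 0, 0, 50]
  ]
}}

```text
clock: 46.33
eef_pos: [0.5819, -0.2774, 0.0705]
eef_rot: [[0.902, 0.432, 0.0], [0.432, -0.902, 0.0], [0.001, -0.0, -1.0]]
ft_force: [-1.1, 1.1, 5.2]
opening: 0.0557
grasp_force: 20.0
```

Release, rise and check. The spotter also searches the scene for any cases left over.

Emit:
{"api": "drive_tool", "payload": {
  "increments": [
    [0, 0, 0, 0, 0, 0.05, 85],
    [0, 0, 0, 0, 0, 0, 85],
    [0, 0, 0, 0, 0, 0, 85],
    [0, 0, 0, 0, 0, 0, 85],
    [0, 0, 0, 0, 0, 0, 85]
  ]
}}

```text
clock: 46.75
eef_pos: [0.5817, -0.2774, 0.0701]
eef_rot: [[0.902, 0.432, -0.0], [0.432, -0.902, -0.0], [-0.0, 0.0, -1.0]]
ft_force: [0.6, -0.2, 0.0]
opening: 0.073
grasp_force: 0.0
```

Emit:
{"api": "drive_tool", "payload": {
  "increments": [
    [0, 0, 0, 0, 0, 1.5, 100],
    [0, 0, 0, 0, 0, 3, 100],
    [0, 0, 0, 0, 0, 4, 100],
    [0, 0, 0, -2.7, -1.3, 0, 100],
    [0, 0, 0, -2.7, -1.3, 0, 100]
  ]
}}

```text
clock: 47.17
eef_pos: [0.5302, -0.3041, 0.159]
eef_rot: [[0.9, 0.436, 0.005], [0.436, -0.9, -0.003], [0.003, 0.005, -1.0]]
ft_force: [-0.7, -0.9, -0.5]
opening: 0.0865
grasp_force: 0.0
```

Emit:
{"api": "drive_tool", "payload": {
  "increments": [
    [0, 0, 0, -2.7, -1.3, 0, 100],
    [0, 0, 0, -1.8, -0.9, 0, 100],
    [0, 0, 0, 0, 0, 0, 100],
    [0, 0, 0, 0, 0, 0, 100],
    [0, 0, 0, 0, 0, 0, 100]
  ]
}}

```text
clock: 47.58
eef_pos: [0.4838, -0.325, 0.1561]
eef_rot: [[0.901, 0.433, 0.002], [0.433, -0.901, 0.0], [0.002, 0.001, -1.0]]
ft_force: [0.7, 0.5, -0.3]
opening: 0.0869
grasp_force: 0.0
```

Run:
```python
from h import *
s,i,w=wl("w11")
edge_fit(w,i,.102,(.5803,-.2781),25.7,ch=1)
for d in(.048,-.048):print(proj("wrist",(*(np.array([.5803,-.2781])+np.array([.901,.434])*d),.102),i).round())
for z in(.01,.013):rects(w,i,z,-10,300)
t=vision.camera("top");cv2.imwrite("pics/top1.png",t)
it=vision.camera_info("top")
for r in whites("top",t,it,.02,175,100):print("top",*r)
for n in("deep_1_mid","flat_1_mid","weight_mid","cover_mid"):
  for r in spotter.place_of(n,"top"): print(n,round(r["score"],2),np.round(r["point"]),at("top",r["point"],.02,it).round(3))
```

```text
t 47.58 pos [ 0.4838 -0.325   0.1561] yaw 25.65 F [ 0.7  0.5 -0.3] op 0.0869 j [-0.29  0.31  1.    1.72 -0.27  1.27 -0.35]
{'-u': [46.93, -0.27, 22.0], '+v': [26.13, -0.25, 33.0], '-v': [27.67, 0.05, 33.0]}
z 0.102 c [ 0.5806 -0.2788] L None W 53.79545454545453 yaw 25.55
[252.  -5.]
[253. 128.]
px [ 33. 147.] c 0.4012 -0.0861 size 172.9 88.3 yaw 12.4 fill 0.72
px [255.  60.] c 0.5926 -0.2727 size 126.3 77.0 yaw 25.5 fill 0.95
px [ 33. 147.] c 0.4025 -0.088 size 171.3 87.5 yaw 12.4 fill 0.72
px [255.  60.] c 0.5922 -0.2729 size 125.1 76.2 yaw 25.5 fill 0.95
top [287. 372.] -0.0935 -0.124 86 61 1.3
top [273. 309.] 0.1264 -0.069 108 49 -88.3
top [220. 335.] 0.0247 0.1186 257 77 -0.1
top [119. 231.] 0.4183 0.5347 132 70 87.4
top [ 63. 207.] 0.502 0.7594 70 67 -87.0
top [113. 204.] 0.5241 0.5686 110 71 57.6
top [394. 193.] 0.5951 -0.5268 62 43 0.4
top [ 82. 200.] 0.5385 0.684 126 77 62.2
top [208. 218.] 0.5179 0.1809 443 269 89.2
top [161. 181.] 0.609 0.3828 158 122 13.0
top [135. 167.] 0.669 0.4903 80 49 65.1
top [ 56. 174.] 0.626 0.7956 157 68 23.7
top [394. 130.] 0.8391 -0.5243 132 75 85.5
top [332. 171.] 0.6497 -0.2479 630 301 -48.9
top [163. 114.] 0.882 0.3843 50 45 -43.4
top [293. 114.] 0.89 -0.1288 116 61 -33.8
top [315. 107.] 0.9273 -0.2161 60 53 72.8
flat_1_mid 0.31 [312. 162.] [ 0.707 -0.207  0.02 ]
weight_mid 0.65 [187. 197.] [0.557 0.277 0.02 ]
cover_mid 0.89 [273. 230.] [ 0.439 -0.063  0.02 ]
```

The pile is good. The top network now puts the plate near (0.44, −0.06), so it may have been knocked aside. I'll look from high above it.

Emit:
{"api": "drive_tool", "payload": {
  "increments": [
    [0, 0, 0, -0.5, 3.3, 2, 100],
    [0, 0, 0, -0.5, 3.3, 2, 100],
    [0, 0, 0, -0.5, 3.3, 2, 100],
    [0, 0, 0, -0.5, 3.3, 2, 100],
    [0, 0, 0, -0.5, 3.3, 2, 100]
  ]
}}

```text
clock: 48.3
eef_pos: [0.4573, -0.1593, 0.2562]
eef_rot: [[0.902, 0.432, 0.001], [0.432, -0.902, -0.0], [0.0, 0.001, -1.0]]
ft_force: [1.3, 0.9, -0.7]
opening: 0.087
grasp_force: 0.0
```

Emit:
{"api": "drive_tool", "payload": {
  "increments": [
    [0, 0, 0, -0.4, 3.3, 2, 100],
    [0, 0, 0, -0.4, 3.3, 1, 100],
    [0, 0, 0, 0, 0, 0, 100],
    [0, 0, 0, 0, 0, 0, 100],
    [0, 0, 0, 0, 0, 0, 100]
  ]
}}

```text
clock: 48.72
eef_pos: [0.4497, -0.0951, 0.2851]
eef_rot: [[0.902, 0.432, -0.0], [0.432, -0.902, -0.001], [-0.001, 0.001, -1.0]]
ft_force: [-0.8, -0.4, -0.3]
opening: 0.0871
grasp_force: 0.0
```

Run:
```python
from h import *
s,i,w=wl("w12")
for t in(-6,-10):rects(w,i,.01,t,300)
for r in spotter.place_of("cover_mid","wrist"): print(round(r["score"],2),np.round(r["point"]),at("wrist",r["point"],.005,i).round(4))
cv2.imwrite("pics/w12c.png",cv2.resize(w[60:215,150:360],None,fx=3,fy=3))
```

```text
t 48.72 pos [ 0.4497 -0.0951  0.2851] yaw 25.6 F [-0.8 -0.4 -0.3] op 0.0871 j [-0.73 -0.21  0.76  1.79  0.14  1.51 -1.11]
px [425. 137.] c 0.5978 -0.331 size 119.2 68.9 yaw 25.7 fill 0.98
px [ 67. 165.] c 0.3062 0.1477 size 274.7 202.2 yaw -77.8 fill 0.68
px [240. 159.] c 0.4339 -0.0751 size 96.3 54.7 yaw 25.6 fill 0.89
px [425. 137.] c 0.5983 -0.3307 size 120.9 71.0 yaw 26.0 fill 0.99
px [ 67. 165.] c 0.3068 0.1479 size 274.7 203.3 yaw -77.8 fill 0.68
0.89 [239. 161.] [ 0.4351 -0.0752  0.005 ]
```

View pics/w12c.png

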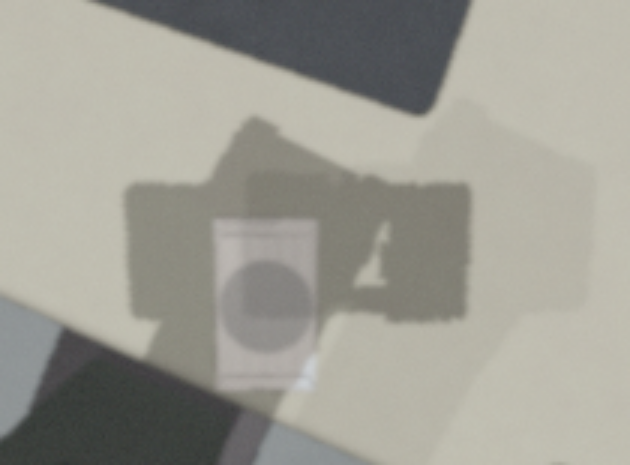

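The plate has been nudged to about (0.434, −0.075). Its crop corners are (213,220), (319,219), (317,388) and (217,389), and the ribs are up. I'll compute its pose from the corners.

```bash
python3 - <<'E'
from h import *
i=vision.camera_info("wrist")
q=np.array([at("wrist",(150+a/3,60+b/3),.01,i)[:2] for a,b in((213,220),(319,219),(317,388),(217,389))])*1000
print(q.round(1),q.mean(0),np.degrees(np.arctan2(*((q[0]+q[1])-(q[2]+q[3]))[::-1])),np.linalg.norm(q[0]-q[3]),np.linalg.norm(q[0]-q[1]))
E
python3 st.py
```

```text
[[ 463.4  -31.5]
 [ 488.2  -82.5]
 [ 403.4 -121.8]
 [ 378.7  -71.1]] [433.42697683 -76.72688367] 24.958922727192515 93.58000805623828 56.6431382940705
48.8 [449.5 -95.9 284.7] yaw 25.46 tilt [-0.06 -0.04]
```

Emit:
{"api": "drive_tool", "payload": {
  "increments": [
    [0, 0, -0.4, -0.75, 1.0, -2, 100],
    [0, 0, 0, -0.75, 1.0, -3.5, 100],
    [0, 0, 0, 0, 0, -4, 100],
    [0, 0, 0, 0, 0, -4, 100],
    [0, 0, 0, 0, 0, -4, 100]
  ]
}}

```text
clock: 49.23
eef_pos: [0.4343, -0.0757, 0.1085]
eef_rot: [[0.906, 0.424, 0.001], [0.424, -0.906, 0.0], [0.001, -0.0, -1.0]]
ft_force: [1.9, 0.0, 0.1]
opening: 0.0872
grasp_force: 0.0
```

Emit:
{"api": "drive_tool", "payload": {
  "increments": [
    [0, 0, 0, 0, 0, -4, 100],
    [0, 0, 0, 0, 0, -2.5, 100],
    [0, 0, 0, 0, 0, -1, 100],
    [0, 0, 0, 0, 0, 0, 100],
    [0, 0, 0, 0, 0, 0, 100]
  ]
}}

```text
clock: 49.65
eef_pos: [0.4352, -0.0755, 0.0358]
eef_rot: [[0.905, 0.425, -0.0], [0.425, -0.905, -0.001], [-0.001, 0.001, -1.0]]
ft_force: [0.4, 0.5, 0.9]
opening: 0.087
grasp_force: 0.0
```

Emit:
{"api": "drive_tool", "payload": {
  "increments": [
    [0, 0, 0, 0, 0, 0, 100],
    [0, 0, 0, 0, 0, 0, 100],
    [0, 0, 0, 0, 0, 0, 100]
  ]
}}

```text
clock: 49.9
eef_pos: [0.4362, -0.0743, 0.0367]
eef_rot: [[0.905, 0.426, 0.003], [0.426, -0.905, 0.001], [0.003, 0.0, -1.0]]
ft_force: [-0.6, 0.4, 0.5]
opening: 0.087
grasp_force: 0.0
```

```bash
python3 st.py
```

```text
49.9 [436.2 -74.3  36.7] yaw 25.22 tilt [0.17 0.05]
```

Emit:
{"api": "drive_tool", "payload": {
  "increments": [
    [0, 0, -0.2, -0.15, -0.12, -2.2, 90],
    [0, 0, 0, 0, 0, -1.8, 90],
    [0, 0, 0, 0, 0, -0.9, 90],
    [0, 0, 0, 0, 0, 0, 90],
    [0, 0, 0, 0, 0, 0, 90]
  ]
}}

```text
clock: 50.32
eef_pos: [0.4334, -0.0757, -0.0134]
eef_rot: [[0.906, 0.423, -0.0], [0.423, -0.906, -0.0], [-0.0, 0.0, -1.0]]
ft_force: [1.2, 0.2, 0.1]
opening: 0.0783
grasp_force: 0.0
```

Emit:
{"api": "drive_tool", "payload": {
  "increments": [
    [0, 0, 0, 0, 0, 0, 90],
    [0, 0, 0, 0, 0, 0, 90],
    [0, 0, 0, 0, 0, 0, 90]
  ]
}}

```text
clock: 50.57
eef_pos: [0.4341, -0.0755, -0.0129]
eef_rot: [[0.906, 0.423, 0.002], [0.423, -0.906, 0.0], [0.002, 0.0, -1.0]]
ft_force: [-0.2, -0.1, 0.3]
opening: 0.0785
grasp_force: 0.0
```

Emit:
{"api": "drive_tool", "payload": {
  "increments": [
    [0, 0, 0, 0, 0, -0.35, 70],
    [0, 0, 0, 0, 0, 0, 55],
    [0, 0, 0, 0, 0, 0, 55],
    [0, 0, 0, 0, 0, 0, 55],
    [0, 0, 0, 0, 0, 0, 55]
  ],
  "grip_force": 25
}}

```text
clock: 50.98
eef_pos: [0.4331, -0.0756, -0.0172]
eef_rot: [[0.906, 0.423, -0.0], [0.423, -0.906, -0.0], [-0.0, -0.0, -1.0]]
ft_force: [0.3, -1.2, -0.5]
opening: 0.0558
grasp_force: 25.0
```

Emit:
{"api": "drive_tool", "payload": {
  "increments": [
    [0, 0, 0, 0, 0, 0, 55],
    [0, 0, 0, 0, 0, 0, 55],
    [0, 0, 0, 0, 0, 0, 55],
    [0, 0, 0, 0, 0, 0, 55]
  ]
}}

```text
clock: 51.32
eef_pos: [0.4331, -0.0756, -0.0172]
eef_rot: [[0.906, 0.423, -0.0], [0.423, -0.906, -0.0], [-0.0, -0.0, -1.0]]
ft_force: [-1.0, 0.6, 0.7]
opening: 0.0554
grasp_force: 25.0
```

Gripped. Lift, then check the plate's offset in the fingers.

Emit:
{"api": "drive_tool", "payload": {
  "increments": [
    [0, 0, 0, 0, 0, 1.5, 50],
    [0, 0, 0, 0, 0, 4, 50],
    [0, 0, 0, 0, 0, 4, 50],
    [0, 0, 0, 0, 0, 4, 50],
    [0, 0, 0, 0, 0, 4, 50]
  ]
}}

```text
clock: 51.73
eef_pos: [0.4326, -0.076, 0.1594]
eef_rot: [[0.906, 0.422, 0.0], [0.422, -0.906, 0.0], [0.0, -0.0, -1.0]]
ft_force: [1.9, 1.2, -1.5]
opening: 0.0556
grasp_force: 25.0
```

Emit:
{"api": "drive_tool", "payload": {
  "increments": [
    [0, 0, 0.3, 2, -1.5, 0, 50],
    [0, 0, 0.4, 2, -1.5, 0, 50],
    [0, 0, 0, 2, -1.5, 0, 50],
    [0, 0, 0, 0, 0, 0, 50],
    [0, 0, 0, 0, 0, 0, 50]
  ]
}}

```text
clock: 52.15
eef_pos: [0.493, -0.1217, 0.1571]
eef_rot: [[0.902, 0.432, -0.002], [0.432, -0.902, -0.003], [-0.003, 0.001, -1.0]]
ft_force: [-0.8, -0.4, -1.5]
opening: 0.0559
grasp_force: 25.0
```

Emit:
{"api": "drive_tool", "payload": {
  "increments": [
    [0, 0, 0, 0, 0, 0, 50],
    [0, 0, 0, 0, 0, 0, 50],
    [0, 0, 0, 0, 0, 0, 50]
  ]
}}

```text
clock: 52.4
eef_pos: [0.4926, -0.1198, 0.1576]
eef_rot: [[0.901, 0.435, -0.0], [0.435, -0.901, 0.001], [0.0, -0.001, -1.0]]
ft_force: [-0.1, -0.6, -2.3]
opening: 0.0557
grasp_force: 25.0
```

```bash
python3 held.py 0.0272
python3 - <<'E'
from h import *
w=cv2.imread("pics/held.png").astype(int);i=vision.camera_info("wrist");s=arm.read_state()
p=np.array(s["eef_pos"]);R=np.array(s["eef_rot"])
for c in(232,244,256,268,276): print(c,[int(v) for v in w[145:180,c].mean(1)])
for d in(46,48,50): print(d,proj("wrist",(*(p+R[:,0]*d/1000)[:2],p[2]+.0272),i).round(1))
E
```

```text
t 52.4 pos [ 0.4926 -0.1198  0.1576] yaw 25.77 F [-0.1 -0.6 -2.3] op 0.0557 j [-0.74  0.04  0.96  1.89 -0.04  1.23 -0.89]
{'+u': [48.14, 0.43, 33.0], '+v': [26.21, 0.29, 10.0], '-v': [22.63, 8.6, 6.0]}
z 0.18482159717484536 c [ 0.4918 -0.1182] L None W 48.83648841354723 yaw 21.62
232 [133, 133, 134, 134, 134, 133, 132, 131, 121, 123, 139, 159, 169, 173, 172, 162, 153, 157, 167, 168, 166, 166, 166, 166, 164, 161, 155, 154, 165, 169, 171, 169, 171, 171, 173]
244 [134, 134, 135, 135, 134, 134, 135, 131, 123, 125, 141, 162, 172, 175, 175, 164, 155, 158, 166, 169, 169, 168, 167, 165, 165, 160, 154, 159, 168, 173, 174, 175, 173, 174, 173]
256 [135, 136, 135, 135, 134, 134, 134, 129, 122, 119, 134, 153, 164, 165, 167, 159, 151, 157, 167, 168, 168, 167, 167, 165, 164, 160, 152, 155, 163, 168, 167, 168, 168, 168, 167]
268 [135, 134, 135, 134, 136, 132, 132, 131, 123, 121, 131, 149, 159, 165, 165, 159, 151, 158, 168, 171, 169, 169, 168, 167, 164, 163, 153, 152, 160, 166, 166, 166, 167, 166, 166]
276 [135, 135, 134, 134, 135, 134, 131, 131, 122, 118, 132, 154, 164, 170, 171, 163, 155, 160, 167, 170, 171, 169, 166, 167, 165, 163, 155, 156, 165, 169, 171, 169, 171, 171, 170]
46 [252.6 159.5]
48 [252.6 155.9]
50 [252.6 152.3]
```

The plate's offset is about +0.3 mm, so the target is TCP (0.580, −0.278), yaw 25.7, with contact expected at z ≈ 0.085.

Emit:
{"api": "drive_tool", "payload": {
  "increments": [
    [0, 0, 0, 1.75, -3.15, 0, 50],
    [0, 0, 0, 1.75, -3.15, 0, 50],
    [0, 0, 0, 1.75, -3.15, 0, 50],
    [0, 0, 0, 1.75, -3.15, 0, 50],
    [0, 0, 0, 1.75, -3.1, 0, 50]
  ]
}}

```text
clock: 52.87
eef_pos: [0.5817, -0.2779, 0.1574]
eef_rot: [[0.9, 0.436, -0.0], [0.436, -0.9, 0.001], [0.0, -0.001, -1.0]]
ft_force: [0.5, -0.2, 0.2]
opening: 0.0556
grasp_force: 25.0
```

Emit:
{"api": "drive_tool", "payload": {
  "increments": [
    [0, 0, 0, 0, 0, -2, 50],
    [0, 0, 0, 0, 0, -2, 50],
    [0, 0, 0, 0, 0, -1.5, 50],
    [0, 0, 0, 0, 0, -0.6, 50],
    [0, 0, 0, 0, 0, 0, 50]
  ]
}}

```text
clock: 53.28
eef_pos: [0.5799, -0.2758, 0.0951]
eef_rot: [[0.9, 0.435, -0.003], [0.435, -0.9, 0.002], [-0.002, -0.003, -1.0]]
ft_force: [-0.2, -1.0, -2.2]
opening: 0.0551
grasp_force: 25.0
```

Emit:
{"api": "drive_tool", "payload": {
  "increments": [
    [0, 0, 0, 0, 0, 0, 50],
    [0, 0, 0, 0, 0, 0, 50],
    [0, 0, 0, 0, 0, 0, 50],
    [0, 0, 0, 0, 0, 0, 50]
  ]
}}

```text
clock: 53.62
eef_pos: [0.5814, -0.2776, 0.0979]
eef_rot: [[0.901, 0.434, 0.002], [0.434, -0.901, -0.0], [0.001, 0.001, -1.0]]
ft_force: [-1.4, 0.3, -1.2]
opening: 0.0556
grasp_force: 25.0
```

```bash
python3 st.py
```

```text
53.6 [ 581.4 -277.6   97.9] yaw 25.75 tilt [ 0.1  -0.02]
```

Emit:
{"api": "drive_tool", "payload": {
  "increments": [
    [0, 0, 0, -0.12, -0.04, -0.6, 50],
    [0, 0, 0, 0, 0, -0.5, 50],
    [0, 0, 0, 0, 0, 0, 50],
    [0, 0, 0, 0, 0, 0, 50],
    [0, 0, 0, 0, 0, 0, 50]
  ]
}}

```text
clock: 54.03
eef_pos: [0.5793, -0.2779, 0.0855]
eef_rot: [[0.901, 0.434, -0.001], [0.434, -0.901, 0.0], [-0.001, -0.0, -1.0]]
ft_force: [0.6, -0.2, -1.5]
opening: 0.0556
grasp_force: 25.0
```

Emit:
{"api": "drive_tool", "payload": {
  "increments": [
    [0, 0, 0, 0, 0, 0, 50],
    [0, 0, 0, 0, 0, 0, 50]
  ]
}}

```text
clock: 54.2
eef_pos: [0.5795, -0.2781, 0.0858]
eef_rot: [[0.901, 0.434, -0.0], [0.434, -0.901, -0.0], [-0.0, 0.0, -1.0]]
ft_force: [0.7, 0.8, -1.2]
opening: 0.0556
grasp_force: 25.0
```

Emit:
{"api": "drive_tool", "payload": {
  "increments": [
    [0, 0, 0, 0.05, 0, -0.07, 50],
    [0, 0, 0, 0, 0, 0, 50],
    [0, 0, 0, 0, 0, -0.06, 50],
    [0, 0, 0, 0, 0, 0, 50],
    [0, 0, 0, 0, 0, 0, 50]
  ]
}}

```text
clock: 54.62
eef_pos: [0.5802, -0.278, 0.0849]
eef_rot: [[0.901, 0.434, 0.0], [0.434, -0.901, 0.0], [0.0, 0.0, -1.0]]
ft_force: [-1.0, 0.5, 2.0]
opening: 0.0559
grasp_force: 25.0
```

Emit:
{"api": "drive_tool", "payload": {
  "increments": [
    [0, 0, 0, 0, 0, -0.04, 50],
    [0, 0, 0, 0, 0, 0, 50],
    [0, 0, 0, 0, 0, 0, 50]
  ]
}}

```text
clock: 54.87
eef_pos: [0.5802, -0.278, 0.0848]
eef_rot: [[0.901, 0.434, 0.0], [0.434, -0.901, 0.0], [0.001, -0.0, -1.0]]
ft_force: [-1.8, 1.6, 4.8]
opening: 0.0556
grasp_force: 25.0
```

Release, back off, verify the plate, then travel to the weight.

Emit:
{"api": "drive_tool", "payload": {
  "increments": [
    [0, 0, 0, 0, 0, 0.05, 85],
    [0, 0, 0, 0, 0, 0, 85],
    [0, 0, 0, 0, 0, 0, 85],
    [0, 0, 0, 0, 0, 0, 85],
    [0, 0, 0, 0, 0, 0, 85]
  ]
}}

```text
clock: 55.28
eef_pos: [0.58, -0.278, 0.0843]
eef_rot: [[0.901, 0.434, -0.0], [0.434, -0.901, -0.0], [-0.0, 0.0, -1.0]]
ft_force: [0.8, 0.3, 0.5]
opening: 0.0724
grasp_force: 0.0
```

Emit:
{"api": "drive_tool", "payload": {
  "increments": [
    [0, 0, 0, 0, 0, 1.5, 100],
    [0, 0, 0, 0, 0, 3, 100],
    [0, 0, 0, 0, 0, 3, 100],
    [0, 0, 0, -2.7, -1.3, 0, 100],
    [0, 0, 0, -2.7, -1.3, 0, 100]
  ]
}}

```text
clock: 55.7
eef_pos: [0.5282, -0.3044, 0.1626]
eef_rot: [[0.899, 0.437, 0.004], [0.437, -0.899, -0.003], [0.003, 0.004, -1.0]]
ft_force: [0.2, -0.1, 1.2]
opening: 0.0864
grasp_force: 0.0
```

Emit:
{"api": "drive_tool", "payload": {
  "increments": [
    [0, 0, 0, -2.7, -1.3, 0, 100],
    [0, 0, 0, -1.8, -0.9, 0, 100],
    [0, 0, 0, 0, 0, 0, 100],
    [0, 0, 0, 0, 0, 0, 100],
    [0, 0, 0, 0, 0, 0, 100]
  ]
}}

```text
clock: 56.12
eef_pos: [0.4822, -0.3255, 0.1604]
eef_rot: [[0.901, 0.435, 0.002], [0.435, -0.901, 0.0], [0.002, 0.001, -1.0]]
ft_force: [-0.0, -0.1, -0.5]
opening: 0.0867
grasp_force: 0.0
```

Run:
```python
from h import *
s,i,w=wl("w13")
edge_fit(w,i,.112,(.5803,-.2781),25.7,ch=1)
```

```text
t 56.12 pos [ 0.4822 -0.3255  0.1604] yaw 25.76 F [-0.  -0.1 -0.5] op 0.0867 j [-0.32  0.32  1.05  1.71 -0.29  1.28 -0.33]
{'-u': [47.25, 0.0, 23.0], '+v': [26.6, -0.11, 33.0], '-v': [27.69, 0.49, 21.0]}
z 0.112 c [ 0.5805 -0.2786] L None W 54.29264069264068 yaw 25.4
```

Emit:
{"api": "drive_tool", "payload": {
  "increments": [
    [0, 0, -1.5, 0, 3.5, 0, 100],
    [0, 0, -1.5, 0, 3.5, 0, 100],
    [0, 0, -1.5, 0, 3.5, 0, 100],
    [0, 0, -1.5, 0, 3.5, 0, 100],
    [0, 0, -1.5, 0, 3.5, 0, 100]
  ]
}}

```text
clock: 56.58
eef_pos: [0.4817, -0.1487, 0.1598]
eef_rot: [[0.95, 0.313, 0.0], [0.313, -0.95, -0.001], [-0.0, 0.001, -1.0]]
ft_force: [0.9, 0.4, -0.2]
opening: 0.0869
grasp_force: 0.0
```

Emit:
{"api": "drive_tool", "payload": {
  "increments": [
    [0, 0, -1.5, 0, 3.5, 0, 100],
    [0, 0, -1.5, 0, 3.5, 0, 100],
    [0, 0, -1.5, 0, 3.5, 0, 100],
    [0, 0, -1.5, 0, 3.5, 0, 100],
    [0, 0, -1.5, 0, 3.5, 0, 100]
  ]
}}

```text
clock: 57.0
eef_pos: [0.4814, 0.0269, 0.1602]
eef_rot: [[0.982, 0.187, 0.001], [0.187, -0.982, 0.0], [0.001, -0.0, -1.0]]
ft_force: [0.5, -0.8, 0.3]
opening: 0.0874
grasp_force: 0.0
```

Emit:
{"api": "drive_tool", "payload": {
  "increments": [
    [0, 0, -1.5, 0, 3.5, 0, 100],
    [0, 0, -1.5, 0, 3.5, 0, 100],
    [0, 0, -1.5, 0, 3.5, 0, 100],
    [0, 0, -1.5, 0, 3.5, 0, 100],
    [0, 0, -1.5, 0, 3.5, 0, 100]
  ]
}}

```text
clock: 57.42
eef_pos: [0.4809, 0.2021, 0.1598]
eef_rot: [[0.998, 0.057, 0.0], [0.057, -0.998, 0.0], [0.0, -0.0, -1.0]]
ft_force: [0.3, -0.2, -0.2]
opening: 0.087
grasp_force: 0.0
```

Emit:
{"api": "drive_tool", "payload": {
  "increments": [
    [0, 0, -1.5, 0, 3.5, 0, 100],
    [0, 0, -1.5, 0, 3.3, 0, 100],
    [0, 0, 0, 0, 0, 0, 100],
    [0, 0, 0, 0, 0, 0, 100],
    [0, 0, 0, 0, 0, 0, 100]
  ]
}}

```text
clock: 57.83
eef_pos: [0.4811, 0.2669, 0.1593]
eef_rot: [[1.0, 0.005, -0.0], [0.005, -1.0, -0.002], [-0.0, 0.002, -1.0]]
ft_force: [-0.3, -0.8, -0.4]
opening: 0.087
grasp_force: 0.0
```

Run:
```python
from h import *
s,i,w=wl("w14")
for r in spotter.cut_out("weight_mid","wrist")[:2]:
    m=r["pixels"];ys,xs=np.nonzero(m);print(round(r["score"],2),np.round(r["point"]),xs.min(),xs.max(),ys.min(),ys.max(),at("wrist",r["point"],.05,i).round(4))
for r in spotter.place_of("weight_mid","wrist")[:2]:print(round(r["score"],2),np.round(r["point"],1),at("wrist",r["point"],.033,i).round(4))
x,y=[int(v) for v in r["point"]]
g=cv2.GaussianBlur(w.astype(np.uint8).mean(2).astype(np.uint8),(3,3),0)[max(0,y-45):y+45,x-45:x+45]
g=cv2.resize(g,None,fx=4,fy=4,interpolation=cv2.INTER_CUBIC)
for rr in((20,48),(50,110)):
  c=cv2.HoughCircles(g,cv2.HOUGH_GRADIENT_ALT,1.5,20,param1=60,param2=.6,minRadius=rr[0],maxRadius=rr[1])
  if c is not None:
    for k in c[0][:3]:
      px=(x-45+k[0]/4,max(0,y-45)+k[1]/4);print("circ",np.round(px,1),k[2]/4,[at("wrist",px,z,i)[:2].round(4).tolist() for z in(.034,.066)])
cv2.imwrite("pics/w14c.png",g)
```

```text
t 57.83 pos [0.4811 0.2669 0.1593] yaw 0.29 F [-0.3 -0.8 -0.4] op 0.087 j [-1.16  0.15  0.66  1.78 -0.1   1.24 -2.04]
0.65 [249.  98.] 227 272 75 121 [0.5671 0.2708 0.05  ]
0.55 [248.2 100.5] [0.5656 0.2723 0.033 ]
circ [249.5  96.2] 10.4792185 [[0.5698, 0.2709], [0.5679, 0.2704]]
```

The plate lies square on the pile. The weight's stem axis is at about (0.5675, 0.2705). I'll turn the fingers away from the laptop (yaw about 70°) and part-close them to 60%.

Emit:
{"api": "drive_tool", "payload": {
  "increments": [
    [0, 0, 7, 0.87, 0.04, 0, 60],
    [0, 0, 7, 0.87, 0.04, 0, 60],
    [0, 0, 7, 0.87, 0.04, 0, 60],
    [0, 0, 7, 0.87, 0.04, 0, 60],
    [0, 0, 7, 0.87, 0.04, 0, 60]
  ]
}}

```text
clock: 58.4
eef_pos: [0.5253, 0.2678, 0.1599]
eef_rot: [[0.815, 0.58, 0.0], [0.58, -0.815, 0.0], [0.0, -0.0, -1.0]]
ft_force: [0.3, 0.3, 0.5]
opening: 0.0616
grasp_force: 0.0
```

Emit:
{"api": "drive_tool", "payload": {
  "increments": [
    [0, 0, 7, 0.86, 0.03, 0, 60],
    [0, 0, 7, 0.86, 0.03, 0, 60],
    [0, 0, 7, 0.86, 0.03, 0, 60],
    [0, 0, 7, 0.86, 0.03, 0, 60],
    [0, 0, 7, 0.86, 0.03, 0, 60]
  ]
}}

```text
clock: 58.82
eef_pos: [0.5683, 0.2691, 0.1599]
eef_rot: [[0.335, 0.942, 0.0], [0.942, -0.335, 0.0], [0.0, 0.0, -1.0]]
ft_force: [0.5, -0.1, 0.0]
opening: 0.0522
grasp_force: 0.0
```

Emit:
{"api": "drive_tool", "payload": {
  "increments": [
    [0, 0, 0, 0, 0, -3, 60],
    [0, 0, 0, 0, 0, -1.5, 60],
    [0, 0, 0, 0, 0, 0, 60],
    [0, 0, 0, 0, 0, 0, 60],
    [0, 0, 0, 0, 0, 0, 60]
  ]
}}

```text
clock: 59.23
eef_pos: [0.5684, 0.2702, 0.1159]
eef_rot: [[0.339, 0.941, 0.002], [0.941, -0.339, 0.001], [0.001, 0.001, -1.0]]
ft_force: [0.3, -0.4, -0.1]
opening: 0.0528
grasp_force: 0.0
```

Emit:
{"api": "drive_tool", "payload": {
  "increments": [
    [0, 0, 0, 0, 0, 0, 60],
    [0, 0, 0, 0, 0, 0, 60]
  ]
}}

```text
clock: 59.4
eef_pos: [0.5684, 0.2708, 0.1162]
eef_rot: [[0.339, 0.941, 0.002], [0.941, -0.339, 0.001], [0.002, 0.002, -1.0]]
ft_force: [0.1, -0.3, -0.8]
opening: 0.0523
grasp_force: 0.0
```

```bash
python3 st.py
python3 - <<'E'
from h import *
s,i,w=wl("w15")
print(proj("wrist",(.5675,.2705,.066),i))
for r in spotter.place_of("weight_mid","wrist")[:2]:print(round(r["score"],2),np.round(r["point"],1),at("wrist",r["point"],.033,i).round(4))
for r in spotter.cut_out("weight_mid","wrist")[:1]:
    ys,xs=np.nonzero(r["pixels"]);print(xs.min(),xs.max(),ys.min(),ys.max())
E
```

```text
59.4 [568.4 270.8 116.2] yaw 70.21 tilt [0.12 0.08]
t 59.4 pos [0.5684 0.2708 0.1162] yaw 70.21 F [ 0.1 -0.3 -0.8] op 0.0523 j [-0.91  0.36  0.52  1.63 -0.19  1.2  -0.69]
[252.98491573 198.74408669]
0.74 [251.4 189.1] [0.5659 0.2709 0.033 ]
```

Emit:
{"api": "drive_tool", "payload": {
  "increments": [
    [0, 0, 0, -0.1, 0, -3, 60],
    [0, 0, 0, 0, 0, -3, 60],
    [0, 0, 0, 0, 0, -2.3, 60],
    [0, 0, 0, 0, 0, -1, 60],
    [0, 0, 0, 0, 0, 0, 60]
  ]
}}

```text
clock: 59.97
eef_pos: [0.5646, 0.2696, 0.019]
eef_rot: [[0.338, 0.941, -0.004], [0.941, -0.338, -0.003], [-0.004, -0.003, -1.0]]
ft_force: [-0.6, -0.2, 1.5]
opening: 0.0523
grasp_force: 0.0
```

Emit:
{"api": "drive_tool", "payload": {
  "increments": [
    [0, 0, 0, 0, 0, 0, 60],
    [0, 0, 0, 0, 0, 0, 60],
    [0, 0, 0, 0, 0, 0, 60]
  ]
}}

```text
clock: 60.22
eef_pos: [0.568, 0.2711, 0.0236]
eef_rot: [[0.338, 0.941, 0.003], [0.941, -0.338, 0.002], [0.003, 0.002, -1.0]]
ft_force: [0.4, -0.3, -0.9]
opening: 0.0522
grasp_force: 0.0
```

Emit:
{"api": "drive_tool", "payload": {
  "increments": [
    [0, 0, 0, 0, 0, 0, 20],
    [0, 0, 0, 0, 0, 0, 20],
    [0, 0, 0, 0, 0, 0, 20],
    [0, 0, 0, 0, 0, 0, 20],
    [0, 0, 0, 0, 0, 0, 20]
  ],
  "grip_force": 30
}}

```text
clock: 60.63
eef_pos: [0.5666, 0.2705, 0.0217]
eef_rot: [[0.338, 0.941, 0.0], [0.941, -0.338, 0.0], [0.0, 0.0, -1.0]]
ft_force: [0.1, 0.8, 0.4]
opening: 0.0265
grasp_force: 0.2
```

Emit:
{"api": "drive_tool", "payload": {
  "increments": [
    [0, 0, 0, 0, 0, 0, 20],
    [0, 0, 0, 0, 0, 0, 20],
    [0, 0, 0, 0, 0, 0, 20],
    [0, 0, 0, 0, 0, 0, 20]
  ]
}}

```text
clock: 60.97
eef_pos: [0.5673, 0.2703, 0.0218]
eef_rot: [[0.339, 0.941, 0.001], [0.941, -0.339, -0.0], [0.0, 0.001, -1.0]]
ft_force: [2.8, -0.6, 0.5]
opening: 0.0233
grasp_force: 30.0
```

The stem is gripped at about 24 mm with 30 N. Lift and carry around the front of the laptop.

Emit:
{"api": "drive_tool", "payload": {
  "increments": [
    [0, 0, 0, 0, 0, 1.5, 20],
    [0, 0, 0, 0, 0, 4, 20],
    [0, 0, 0, 0, 0, 4, 20],
    [0, 0, 0, 0, 0, 4, 20],
    [0, 0, 0, 0, 0, 4, 20]
  ]
}}

```text
clock: 61.38
eef_pos: [0.5646, 0.2701, 0.1966]
eef_rot: [[0.338, 0.941, -0.004], [0.941, -0.338, -0.002], [-0.003, -0.003, -1.0]]
ft_force: [0.6, 1.3, -4.9]
opening: 0.0232
grasp_force: 30.0
```

Emit:
{"api": "drive_tool", "payload": {
  "increments": [
    [0, 0, -2, -2.2, -2.5, 0, 20],
    [0, 0, -2, -2.2, -2.8, 0, 20],
    [0, 0, -2, -2.2, -3, 0, 20],
    [0, 0, -2, -1.9, -3, 0, 20],
    [0, 0, -2, -1.3, -3.2, 0, 20]
  ]
}}

```text
clock: 61.8
eef_pos: [0.4647, 0.1248, 0.1948]
eef_rot: [[0.496, 0.868, -0.005], [0.868, -0.496, -0.001], [-0.003, -0.004, -1.0]]
ft_force: [0.4, -0.8, -4.2]
opening: 0.0234
grasp_force: 30.0
```

Emit:
{"api": "drive_tool", "payload": {
  "increments": [
    [0, 0, -2, 0, -3.5, 0, 20],
    [0, 0, -2, 0, -3.5, 0, 20],
    [0, 0, -2, 0, -3.5, 0, 20],
    [0, 0, -2, 0, -3.5, 0, 20],
    [0, 0, -2, 0.3, -3.5, 0, 20]
  ]
}}

```text
clock: 62.22
eef_pos: [0.4692, -0.0506, 0.1954]
eef_rot: [[0.641, 0.768, -0.004], [0.768, -0.641, 0.001], [-0.001, -0.004, -1.0]]
ft_force: [1.5, 0.6, -4.2]
opening: 0.0231
grasp_force: 30.0
```

Emit:
{"api": "drive_tool", "payload": {
  "increments": [
    [0, 0, -2, 1.5, -3.2, 0, 20],
    [0, 0, -2, 2, -3.2, 0, 20],
    [0, 0, -2, 2, -3.2, 0, 20],
    [0, 0, -2, 2, -3.2, 0, 20],
    [0, 0, -2, 2, -3.2, 0, 20]
  ]
}}

```text
clock: 62.63
eef_pos: [0.5664, -0.2094, 0.1951]
eef_rot: [[0.764, 0.646, -0.003], [0.646, -0.764, 0.002], [-0.001, -0.003, -1.0]]
ft_force: [-0.5, 0.3, -3.3]
opening: 0.023
grasp_force: 30.0
```

Emit:
{"api": "drive_tool", "payload": {
  "increments": [
    [0, 0, -2, 1.0, -2.2, 0, 20],
    [0, 0, -2, 0.4, -1.5, 0, 20],
    [0, 0, 0, 0, 0, 0, 20],
    [0, 0, 0, 0, 0, 0, 20],
    [0, 0, 0, 0, 0, 0, 20]
  ]
}}

```text
clock: 63.05
eef_pos: [0.5798, -0.2449, 0.1953]
eef_rot: [[0.806, 0.592, -0.002], [0.592, -0.806, 0.002], [-0.001, -0.003, -1.0]]
ft_force: [0.3, 0.1, -3.5]
opening: 0.0233
grasp_force: 30.0
```

Emit:
{"api": "drive_tool", "payload": {
  "increments": [
    [0, 0, 0, 0, 0, 0, 20],
    [0, 0, 0, 0, 0, 0, 20]
  ]
}}

```text
clock: 63.22
eef_pos: [0.5806, -0.2447, 0.1964]
eef_rot: [[0.805, 0.593, -0.0], [0.593, -0.805, 0.002], [0.001, -0.001, -1.0]]
ft_force: [0.2, 0.3, -5.3]
opening: 0.0231
grasp_force: 30.0
```

```bash
python3 st.py
```

```text
63.2 [ 580.6 -244.7  196.4] yaw 36.35 tilt [-0.01  0.09]
```

Emit:
{"api": "drive_tool", "payload": {
  "increments": [
    [0, 0, 0, 0, -1.7, 0, 20],
    [0, 0, 0, 0, -1.63, 0, 20],
    [0, 0, 0, 0, 0, -2.5, 20],
    [0, 0, 0, 0, 0, -2, 20],
    [0, 0, 0, 0, 0, -0.7, 20]
  ]
}}

```text
clock: 63.63
eef_pos: [0.5791, -0.2777, 0.1418]
eef_rot: [[0.806, 0.592, -0.004], [0.592, -0.806, 0.003], [-0.001, -0.004, -1.0]]
ft_force: [-1.3, 1.2, -5.7]
opening: 0.023
grasp_force: 30.0
```

Emit:
{"api": "drive_tool", "payload": {
  "increments": [
    [0, 0, 0, 0, 0, 0, 20],
    [0, 0, 0, 0, 0, 0, 20],
    [0, 0, 0, 0, 0, 0, 20],
    [0, 0, 0, 0, 0, 0, 20],
    [0, 0, 0, 0, 0, 0, 20]
  ]
}}

```text
clock: 64.05
eef_pos: [0.5812, -0.28, 0.1458]
eef_rot: [[0.807, 0.591, 0.002], [0.591, -0.807, -0.001], [0.001, 0.002, -1.0]]
ft_force: [-0.1, 0.3, -5.2]
opening: 0.0232
grasp_force: 30.0
```

```bash
python3 st.py
```

```text
64.0 [ 581.2 -280.   145.8] yaw 36.24 tilt [ 0.11 -0.04]
```

Emit:
{"api": "drive_tool", "payload": {
  "increments": [
    [0, 0, 0, -0.05, 0.15, -0.6, 20],
    [0, 0, 0, 0, 0, -0.45, 20],
    [0, 0, 0, 0, 0, 0, 20],
    [0, 0, 0, 0, 0, 0, 20],
    [0, 0, 0, 0, 0, 0, 20]
  ]
}}

```text
clock: 64.47
eef_pos: [0.58, -0.2782, 0.134]
eef_rot: [[0.807, 0.591, -0.0], [0.591, -0.807, 0.0], [-0.0, -0.0, -1.0]]
ft_force: [0.9, 0.2, -4.0]
opening: 0.0233
grasp_force: 30.0
```

Emit:
{"api": "drive_tool", "payload": {
  "increments": [
    [0, 0, 0, 0, 0, 0, 20],
    [0, 0, 0, 0, 0, 0, 20],
    [0, 0, 0, 0, 0, 0, 20]
  ]
}}

```text
clock: 64.72
eef_pos: [0.5799, -0.2783, 0.1339]
eef_rot: [[0.807, 0.591, -0.0], [0.591, -0.807, 0.0], [-0.0, -0.0, -1.0]]
ft_force: [0.8, 0.3, -3.9]
opening: 0.0232
grasp_force: 30.0
```

Emit:
{"api": "drive_tool", "payload": {
  "increments": [
    [0, 0, 0, 0, 0, -0.06, 20],
    [0, 0, 0, 0, 0, 0, 20],
    [0, 0, 0, 0, 0, 0, 20]
  ]
}}

```text
clock: 64.97
eef_pos: [0.5802, -0.2782, 0.1338]
eef_rot: [[0.807, 0.591, 0.0], [0.591, -0.807, 0.0], [0.0, 0.0, -1.0]]
ft_force: [-0.5, 0.2, -2.7]
opening: 0.0233
grasp_force: 30.0
```

Emit:
{"api": "drive_tool", "payload": {
  "increments": [
    [0, 0, 0, 0, 0, -0.04, 20],
    [0, 0, 0, 0, 0, 0, 20],
    [0, 0, 0, 0, 0, 0, 20]
  ]
}}

```text
clock: 65.22
eef_pos: [0.5804, -0.2782, 0.1337]
eef_rot: [[0.807, 0.591, 0.001], [0.591, -0.807, 0.0], [0.001, 0.0, -1.0]]
ft_force: [-0.8, 1.9, 2.7]
opening: 0.0229
grasp_force: 30.0
```

Contact. Release (opening to 60%), rise straight up, back off and take one last look.

Emit:
{"api": "drive_tool", "payload": {
  "increments": [
    [0, 0, 0, 0, 0, 0.03, 60],
    [0, 0, 0, 0, 0, 0, 60],
    [0, 0, 0, 0, 0, 0, 60],
    [0, 0, 0, 0, 0, 0, 60],
    [0, 0, 0, 0, 0, 0, 60]
  ]
}}

```text
clock: 65.63
eef_pos: [0.5799, -0.2786, 0.1333]
eef_rot: [[0.807, 0.591, -0.0], [0.591, -0.807, -0.0], [-0.0, 0.0, -1.0]]
ft_force: [-0.0, -0.1, -0.5]
opening: 0.0471
grasp_force: 0.0
```

Emit:
{"api": "drive_tool", "payload": {
  "increments": [
    [0, 0, 0, 0, 0, 0, 60],
    [0, 0, 0, 0, 0, 1, 60],
    [0, 0, 0, 0, 0, 2.5, 60],
    [0, 0, 0, 0, 0, 3.5, 60],
    [0, 0, 0, 0, 0, 3, 60]
  ]
}}

```text
clock: 66.05
eef_pos: [0.5798, -0.2785, 0.2355]
eef_rot: [[0.807, 0.591, 0.0], [0.591, -0.807, -0.0], [-0.0, 0.0, -1.0]]
ft_force: [0.7, -0.4, 0.7]
opening: 0.0522
grasp_force: 0.0
```

Emit:
{"api": "drive_tool", "payload": {
  "increments": [
    [0, 0, 0, -2.5, 2.5, 0, 60],
    [0, 0, 0, -2.5, 2.5, 0, 60],
    [0, 0, 0, -2.5, 2.5, 0, 60],
    [0, 0, 0, -1.5, 3, 0, 60],
    [0, 0, 0, 0, 3, 0, 60]
  ]
}}

```text
clock: 66.47
eef_pos: [0.4872, -0.1441, 0.2338]
eef_rot: [[0.809, 0.588, 0.0], [0.588, -0.809, 0.003], [0.002, -0.002, -1.0]]
ft_force: [0.6, 0.4, -0.3]
opening: 0.0523
grasp_force: 0.0
```

Emit:
{"api": "drive_tool", "payload": {
  "increments": [
    [0, 0, 0, 0, 3.5, 0, 60],
    [0, 0, 0, 0, 3.5, 0, 60],
    [0, 0, 0, 0, 3.5, 0, 60],
    [0, 0, 0, 0, 3.5, 0, 60],
    [0, 0, 0, 0, 0, 0, 60]
  ]
}}

```text
clock: 66.88
eef_pos: [0.4898, 0.005, 0.2339]
eef_rot: [[0.8, 0.6, 0.0], [0.6, -0.8, 0.004], [0.002, -0.003, -1.0]]
ft_force: [-0.1, 0.8, 0.1]
opening: 0.0524
grasp_force: 0.0
```

Run:
```python
from h import *
t=vision.camera("top");s=vision.camera("scene");it=vision.camera_info("top")
a=cv2.resize(t[155:235,285:385],(400,320),interpolation=cv2.INTER_CUBIC);b=cv2.resize(s[160:240,260:360],(400,320),interpolation=cv2.INTER_CUBIC)
cv2.imwrite("pics/fin.png",np.hstack([a,b]))
for r in whites("top",t,it,.112,175,150):
    if abs(r[1]-.58)<.05 and abs(r[2]+.278)<.05:print(r)
for n,z in(("cover_mid",.107),("weight_mid",.145)):
  for r in spotter.place_of(n,"top")[:1]: print(n,round(r["score"],2),at("top",r["point"],z,it).round(4))
st=arm.read_state();print(st["clock"],st["eef_pos"],st["ft_force"])
```

```text
weight_mid 0.55 [ 0.5745 -0.2689  0.145 ]
67.0833 [ 0.49027029 -0.00476588  0.23388321] [-0.28641813 -0.38324644  0.1179141 ]
```

View pics/fin.png

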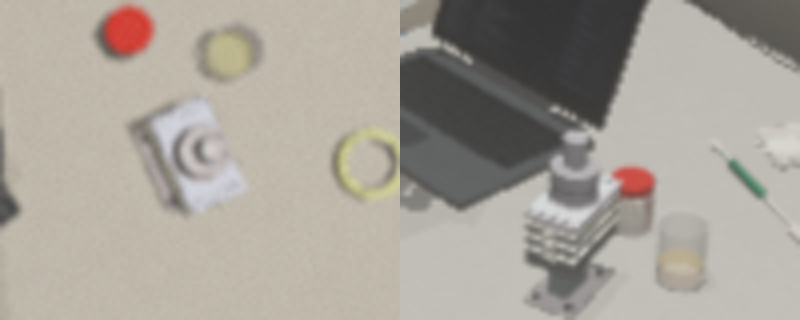

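The left half shows the plate squarely on the stand at (190,155) with the weight centred on it at (203,150). The right half shows a flush pile on the stand with the weight upright at (573,165), and the pot, beaker and tape untouched. I'm handing in.

```bash
python3 -c "
from plant import arm
print(arm.sign_off())"
```

```text
the job is handed in; nothing more can be done
None
```

I found three cases, one deep and two shallow. They are piled flush on the stand (deep at the bottom) with the pressure plate squarely on top, ribs up, and the weight upright in its middle. The pot, beaker and tape were left alone, and I handed the job in at about 67 s; no verdict came back.

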